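# Book in a cold-chain delivery: read the peak pointer, unload to the right tray, reset

### The job

A delivery of reagent bottles has come in its cooled carrying case. Look at the pointer on the case's dial, which shows the highest temperature of the trip: if it stopped short of the raised limit mark, stand every bottle from the case upright in the deep instrument basket; if it went past the mark, stand them all upright in the shallow steel tray for quarantine instead. Leave the case empty and ready for its next trip, with the lid fully shut and the pointer turned back to its zero stop by its knob, and do not disturb the other things on the bench.

Things in the scene. Friction and masses are not known exactly. Their poses are not given: they have to be found in the camera images.
- case: Grey case, 322 x 142 mm, fixed. Origin: bench level, middle; x to the hinge side, away from the robot; y to its left end; z up. Bottle bay y -49..161 mm: walls 9 mm, rim z 75, floor z 6, six cells 60 (y) x 60 (x) mm centred at y -8, 56, 120, x -31, 31; dividers 40 mm high. Pod y -161..-49 mm, top z 95, carries the dial. Shut lid reaches z 121 mm.
- case_lid (a joint): Lid of the bottle bay, hinged along y at the bay's back rim. 0 = shut, 1.95 rad = stop, leaning back; it stays where it is left (stiff hinge, 3 to 5 N at the handle). The opened lid stands behind the bay; open it to about 1.75 rad to be clear of a gripper.
- lid_handle (a point): Middle of the lid's handle bar: a round black bar 10 mm thick, 100 mm long along the hinge line, held 42 mm out from the lid's front face by an arm at each end. With the lid shut it is 184 mm in front of the hinge line and 34 mm above it (z = 109 mm). Moves with the lid.
- lid_hinge (a point): Point on the lid's hinge line, at the middle of the bottle bay: case frame x = 71, y = 56, z = 75 mm. Opening carries the handle up and back over this line.
- peak_knob (a joint): Peak pointer and its reset knob, one piece, vertical axis. 0 = zero stop (front left of the dial); grows clockwise seen from above, so turn it back counter-clockwise. Scale marks every 0.471 rad, limit mark at 1.885. Starts at 0.75 to 3.0; within 0.12 of the limit either verdict is accepted. Friction 0.03 N m; stays where left; firm stop at 0.
- knob_grip (a point): On the knob's axis at the height to grip: a round fluted black knob, 31 mm across, 21 mm high, its top 10 mm above this point. The dial face (bezel 106 mm across) is 17 mm below this point; the pointer runs 3 mm above the face. In the case frame x = 0, y = -105, z = 118 mm.
- pointer_tip (a point): Tip of the flat steel pointer, 43 mm from the knob's axis. Moves with the knob.
- limit_mark (a point): The raised black arrowhead on the dial's bezel that marks the limit, 47 mm from the knob's axis.
- zero_mark (a point): Zero mark of the dial scale, 44 mm from the knob's axis: the pointer lies over it at its zero stop.
- basket: Deep instrument basket, pink plastic, 132 x 190 mm outside, 48 mm high, walls 3 mm, floor 3 mm above its underside, 0.7 kg, loose. Origin: middle of its underside, 1 mm off in x (inner space x -61..63, y -92..92 mm); long side along y. The thin instrument seen on its floor is flat, part of it and of no account.
- steel_tray: Shallow tray of bare steel, 150 x 205 mm outside, 22 mm high with a rolled 6 mm rim (top at 25 mm), walls and floor 3 mm, 0.9 kg, loose. Origin: middle of its underside; long side along y.
- timer: Bench timer lying on the bench, 58 x 72 x 18 mm, a bystander. Origin: middle of its underside.
- marker_pen: Black marker pen lying on the bench, 12 x 131 x 14 mm, a bystander. Origin: middle of its underside.
- pipette: White pipette lying on the bench, 49 x 286 x 34 mm, a bystander. Origin: middle of its underside.
- bottle_1: White reagent bottle with a red screw cap, 48 mm across, 105 mm tall: body to 89 mm, then the cap, 27 mm across, 16 mm high; 0.11 kg, loose. Starts upright in a cell of the case, cap and 20 mm of the body above the rim. May be absent. Origin: middle of its underside; z along the bottle.
- bottle_2: White reagent bottle with a red screw cap, 48 mm across, 105 mm tall: body to 89 mm, then the cap, 27 mm across, 16 mm high; 0.11 kg, loose. Starts upright in a cell of the case, cap and 20 mm of the body above the rim. May be absent. Origin: middle of its underside; z along the bottle.
- bottle_3: White reagent bottle with a red screw cap, 48 mm across, 105 mm tall: body to 89 mm, then the cap, 27 mm across, 16 mm high; 0.11 kg, loose. Starts upright in a cell of the case, cap and 20 mm of the body above the rim. May be absent. Origin: middle of its underside; z along the bottle.
- bottle_4: White reagent bottle with a red screw cap, 48 mm across, 105 mm tall: body to 89 mm, then the cap, 27 mm across, 16 mm high; 0.11 kg, loose. Starts upright in a cell of the case, cap and 20 mm of the body above the rim. May be absent. Origin: middle of its underside; z along the bottle.
- bottle_5: White reagent bottle with a red screw cap, 48 mm across, 105 mm tall: body to 89 mm, then the cap, 27 mm across, 16 mm high; 0.11 kg, loose. Starts upright in a cell of the case, cap and 20 mm of the body above the rim. May be absent. Origin: middle of its underside; z along the bottle.
- bottle_6: White reagent bottle with a red screw cap, 48 mm across, 105 mm tall: body to 89 mm, then the cap, 27 mm across, 16 mm high; 0.11 kg, loose. Starts upright in a cell of the case, cap and 20 mm of the body above the rim. May be absent. Origin: middle of its underside; z along the bottle.
Not all that is in view belongs to the job. There is more than one size of the basket; the one meant has the size given above.

How it is judged:
On the way, in this order (a step that is already met when the one before it is completed fails the run):
1. the lid is opened (value of joint case_lid above 1.2 rad), for 0.2 s.
2. every bottle stands upright in the basket or the steel tray, out of the case (((x of bottle_1 in the frame of basket between -0.06 and 0.06 m and y of bottle_1 in the frame of basket between -0.09 and 0.09 m and z of bottle_1 in the frame of basket between -0.004 and 0.01 m and angle between bottle_1's own z axis and vertical below 0.12 rad) or (x of bottle_1 in the frame of steel_tray between -0.07 and 0.07 m and y of bottle_1 in the frame of steel_tray between -0.098 and 0.098 m and z of bottle_1 in the frame of steel_tray between -0.004 and 0.01 m and angle between bottle_1's own z axis and vertical below 0.12 rad)) and ((x of bottle_2 in the frame of basket between -0.06 and 0.06 m and y of bottle_2 in the frame of basket between -0.09 and 0.09 m and z of bottle_2 in the frame of basket between -0.004 and 0.01 m and angle between bottle_2's own z axis and vertical below 0.12 rad) or (x of bottle_2 in the frame of steel_tray between -0.07 and 0.07 m and y of bottle_2 in the frame of steel_tray between -0.098 and 0.098 m and z of bottle_2 in the frame of steel_tray between -0.004 and 0.01 m and angle between bottle_2's own z axis and vertical below 0.12 rad)) and ((x of bottle_3 in the frame of basket between -0.06 and 0.06 m and y of bottle_3 in the frame of basket between -0.09 and 0.09 m and z of bottle_3 in the frame of basket between -0.004 and 0.01 m and angle between bottle_3's own z axis and vertical below 0.12 rad) or (x of bottle_3 in the frame of steel_tray between -0.07 and 0.07 m and y of bottle_3 in the frame of steel_tray between -0.098 and 0.098 m and z of bottle_3 in the frame of steel_tray between -0.004 and 0.01 m and angle between bottle_3's own z axis and vertical below 0.12 rad)) and ((x of bottle_4 in the frame of basket between -0.06 and 0.06 m and y of bottle_4 in the frame of basket between -0.09 and 0.09 m and z of bottle_4 in the frame of basket between -0.004 and 0.01 m and angle between bottle_4's own z axis and vertical below 0.12 rad) or (x of bottle_4 in the frame of steel_tray between -0.07 and 0.07 m and y of bottle_4 in the frame of steel_tray between -0.098 and 0.098 m and z of bottle_4 in the frame of steel_tray between -0.004 and 0.01 m and angle between bottle_4's own z axis and vertical below 0.12 rad)) and ((x of bottle_5 in the frame of basket between -0.06 and 0.06 m and y of bottle_5 in the frame of basket between -0.09 and 0.09 m and z of bottle_5 in the frame of basket between -0.004 and 0.01 m and angle between bottle_5's own z axis and vertical below 0.12 rad) or (x of bottle_5 in the frame of steel_tray between -0.07 and 0.07 m and y of bottle_5 in the frame of steel_tray between -0.098 and 0.098 m and z of bottle_5 in the frame of steel_tray between -0.004 and 0.01 m and angle between bottle_5's own z axis and vertical below 0.12 rad)) and ((x of bottle_6 in the frame of basket between -0.06 and 0.06 m and y of bottle_6 in the frame of basket between -0.09 and 0.09 m and z of bottle_6 in the frame of basket between -0.004 and 0.01 m and angle between bottle_6's own z axis and vertical below 0.12 rad) or (x of bottle_6 in the frame of steel_tray between -0.07 and 0.07 m and y of bottle_6 in the frame of steel_tray between -0.098 and 0.098 m and z of bottle_6 in the frame of steel_tray between -0.004 and 0.01 m and angle between bottle_6's own z axis and vertical below 0.12 rad))), for 0.2 s.
At the end, for the whole second after the job is handed in: Every bottle stands upright (within 0.12 rad), at rest, in the basket if the pointer started short of the limit mark, in the steel tray if past it (either, within 0.12 rad of the mark); the lid is shut and the pointer at its zero stop, each within 0.06 rad (((distance of pointer_tip from where it was at the start of the episode below 0.0725 m and (x of bottle_1 in the frame of basket between -0.06 and 0.06 m and y of bottle_1 in the frame of basket between -0.09 and 0.09 m and z of bottle_1 in the frame of basket between -0.004 and 0.01 m and angle between bottle_1's own z axis and vertical below 0.12 rad) and (x of bottle_2 in the frame of basket between -0.06 and 0.06 m and y of bottle_2 in the frame of basket between -0.09 and 0.09 m and z of bottle_2 in the frame of basket between -0.004 and 0.01 m and angle between bottle_2's own z axis and vertical below 0.12 rad) and (x of bottle_3 in the frame of basket between -0.06 and 0.06 m and y of bottle_3 in the frame of basket between -0.09 and 0.09 m and z of bottle_3 in the frame of basket between -0.004 and 0.01 m and angle between bottle_3's own z axis and vertical below 0.12 rad) and (x of bottle_4 in the frame of basket between -0.06 and 0.06 m and y of bottle_4 in the frame of basket between -0.09 and 0.09 m and z of bottle_4 in the frame of basket between -0.004 and 0.01 m and angle between bottle_4's own z axis and vertical below 0.12 rad) and (x of bottle_5 in the frame of basket between -0.06 and 0.06 m and y of bottle_5 in the frame of basket between -0.09 and 0.09 m and z of bottle_5 in the frame of basket between -0.004 and 0.01 m and angle between bottle_5's own z axis and vertical below 0.12 rad) and (x of bottle_6 in the frame of basket between -0.06 and 0.06 m and y of bottle_6 in the frame of basket between -0.09 and 0.09 m and z of bottle_6 in the frame of basket between -0.004 and 0.01 m and angle between bottle_6's own z axis and vertical below 0.12 rad)) or (distance of pointer_tip from where it was at the start of the episode above 0.0664 m and (x of bottle_1 in the frame of steel_tray between -0.07 and 0.07 m and y of bottle_1 in the frame of steel_tray between -0.098 and 0.098 m and z of bottle_1 in the frame of steel_tray between -0.004 and 0.01 m and angle between bottle_1's own z axis and vertical below 0.12 rad) and (x of bottle_2 in the frame of steel_tray between -0.07 and 0.07 m and y of bottle_2 in the frame of steel_tray between -0.098 and 0.098 m and z of bottle_2 in the frame of steel_tray between -0.004 and 0.01 m and angle between bottle_2's own z axis and vertical below 0.12 rad) and (x of bottle_3 in the frame of steel_tray between -0.07 and 0.07 m and y of bottle_3 in the frame of steel_tray between -0.098 and 0.098 m and z of bottle_3 in the frame of steel_tray between -0.004 and 0.01 m and angle between bottle_3's own z axis and vertical below 0.12 rad) and (x of bottle_4 in the frame of steel_tray between -0.07 and 0.07 m and y of bottle_4 in the frame of steel_tray between -0.098 and 0.098 m and z of bottle_4 in the frame of steel_tray between -0.004 and 0.01 m and angle between bottle_4's own z axis and vertical below 0.12 rad) and (x of bottle_5 in the frame of steel_tray between -0.07 and 0.07 m and y of bottle_5 in the frame of steel_tray between -0.098 and 0.098 m and z of bottle_5 in the frame of steel_tray between -0.004 and 0.01 m and angle between bottle_5's own z axis and vertical below 0.12 rad) and (x of bottle_6 in the frame of steel_tray between -0.07 and 0.07 m and y of bottle_6 in the frame of steel_tray between -0.098 and 0.098 m and z of bottle_6 in the frame of steel_tray between -0.004 and 0.01 m and angle between bottle_6's own z axis and vertical below 0.12 rad))) and value of joint each of case_lid, peak_knob below 0.06 rad and linear speed of each of bottle_1, bottle_2, bottle_3, bottle_4, bottle_5, bottle_6 below 0.02 m/s); the robot touches nothing.
It fails at once if the timer is pushed more than 40 mm aside (distance of timer from where it was at the start of the episode above 0.04 m).
It fails at once if the marker pen is pushed more than 40 mm aside (distance of marker_pen from where it was at the start of the episode above 0.04 m).
It fails at once if the pipette is pushed more than 40 mm aside (distance of pipette from where it was at the start of the episode above 0.04 m).
Of bottle_1, bottle_2, bottle_3, bottle_4, bottle_5, bottle_6 only 4 to 6 are there at a start; the rules pass over those that are not, and their reading is None.
At some moment in a run one of basket, steel_tray may be knocked a few centimetres aside while the robot is not near it.
It also fails if it takes over 210 s, if anything falls off the work surface, if the arm or the gripper's body presses on something with over 40 N, if the wrist force passes 120 N, or if a joint passes its speed limit or range.

### The arm

A 6-joint arm with a two-finger parallel gripper is mounted at the origin on a cart in front of the work surface, level with it; the furniture and walls round the work are solid. World frame = base frame: x ahead of the robot, y to its left, z up, the work surface at z = 0. Lengths are in m, angles in rad, forces in N, time in s.
With the tool pointing down it reaches from about 0.35 to 0.975 m from the base axis. Payload 4.9 kg.
Tool frame: the origin (TCP) lies on the centre line of the jaws, within the pads' length; the fingertips stand 25 mm ahead of it and the grasp point (between the pads) lies 6 mm ahead of it; z points along the fingers, y is the line along which they close (so a half turn about z gives the same grasp; the last joint's range is limited). The gripper opens to 85 mm and grips with 20 to 120 N. Pads are 22 mm wide; open, the fingers measure 114 mm over their backs; the gripper's body (76 mm by 85 mm) begins 54 mm behind the grasp point. The pads swing forward as they close: fully open they stand 13 mm farther back than shut.
Start: joints at [1.188, 0.053, 1.613, -0, 1.476, -0.119], TCP at [0.163, 0.603, 0.256] pointing down, gripper open.
Joint ranges: [-3.01, 3.01], [-1.01, 2.22], [0.06, 2.58], [-1.02, 4.17], [0.09, 2.62], [-3.14, 3.14]. Speed limits (rad/s): [2.57, 2.57, 3.14, 3.14, 3.14, 3.14].

### API

Orientations are given as a unit quaternion [w, x, y, z].
In Python, from plant import state, grab_frame, get_calibration, job gives the robot as it stands. The module is installed in compiled form; this text tells all that it offers.
- The arm moves only by the tool move_arm, never from a script. Its argument "targets" is a list that holds one entry, the list of rows, each a list of 5 numbers: the opening in per cent of the stroke, from 0 (shut) to 100 (fully open), then the shift along the tool's x, y, z as a fraction of full scale, then the turn about the tool's z as a fraction of full scale. A call has 1 to 5 rows; each row shifts and turns the commanded pose from where the row before left it, along the tool's axes as they then stand; what a row does not reach is not made up. Full scale, the value 1, is 0.6 m for a shift and 6 degrees for a turn. A row lasts 1/12 s, in which the tool goes at most 41.7 mm and 7.16 degrees, less where a joint would pass 70% of its speed; a pose out of reach is approached as far as the arm can. A call with a number of a shift or a turn outside -1 to 1 is refused whole. A call with a gripper value outside its range is refused whole. The fingers move at their own pace and stop on an object; the grip force is fixed at half the most. Time passes only in rows, so rows that do not move let the fingers close. It gives the time, the measured TCP pose, the force, the opening and the grip force at its end, in the units of the state.
- state(): the state, without advancing time (a new reading comes with each control period).
- grab_frame(name): name is "side" or "top" or "wrist"; returns the picture (400x640x3 uint8, red, green, blue); there is no depth.
- get_calibration(name): a dict with "vertical_fov" (degrees; the focal length in pixels is half the picture's height over the tangent of half this angle, whatever the lens; pixels are square), "cx", "cy" (the principal point, pixels), "dist_coeffs" ([k1, k2, p1, p2, k3] as OpenCV has them; the pictures are not rectified), "R" (3x3) and "t" (3): a world point X has camera coordinates R X + t. Camera axes: x right, y down, z forward; pixel columns grow to the right and rows downward; lengths in m; the calibration is good to about 2 mm. A picture is of the moment at which its call begins: read the wrist's pose just before it. get_calibration takes no time and is no camera call; for the wrist camera it gives the pose at the moment of the call.
- job.job_done(): hands the job in; it is judged then, once.
The state is a dict: "time": time; "joint_pos": joint angles; "joint_vel": joint speeds; "joint_efforts": joint torques, N m; "tool_pos": TCP position; "tool_rot": TCP orientation; "contact_force": force on the tool from outside, world axes, zero at the start; "ft_torque": the same for the moment, N m; "gripper_width": opening from 0.0 (shut) to 1.0 (fully open); "grasp_force": force on a finger pad.
Only numpy, scipy, OpenCV 4.12 (cv2) and the standard library are available. Lean on these libraries where they do the work, as an engineer would, in place of code of your own. Each camera call takes 0.05 s, during which the arm holds its last target. There are 200 camera calls.

## Working session

There is one attempt and no reset: what is moved stays moved. The work goes in short steps, Python scripts to look and compute and a tool call to move; the robot and the scene stay as the last step left them, time stands still between calls to the robot, and variables do not carry over. Pictures are saved under pics/ and viewed, at most 14 in all, crops included, and the job is handed in when it is done.

Besides the shell and the picture viewer there is one more tool, called as name(argument=value, ...), one argument or row to a line, values as JSON. move_arm: Moves the arm, as the interface text tells. Shift numbers are shares of 0.6 m and turn numbers shares of 6 degrees, none past 1 either way. Its arguments: {"type":"object","properties":{"targets":{"type":"array"}},"required":["targets"]}

```bash
mkdir -p pics; python3 - <<'E'
from plant import state, grab_frame, get_calibration
import cv2
s=state();print(s)
for n in("side","top","wrist"):
    c=get_calibration(n);print(n,c)
    cv2.imwrite(f"pics/{n}0.png",grab_frame(n)[:,:,::-1])
E
```

```text
{'time': 0.0, 'joint_pos': array([ 1.18804858e+00,  5.33921022e-02,  1.61430452e+00, -5.51773753e-06,
        1.47601982e+00, -1.18984435e-01]), 'joint_vel': array([-0.00044083, -0.00057269,  0.00378194,  0.00045684,  0.00222496,
        0.0017188 ]), 'joint_efforts': array([ 5.70767170e-04, -3.93689740e+01, -3.70172453e+01, -7.98731116e-05,
        7.26113882e-03, -1.41425568e-05]), 'tool_pos': array([0.16272033, 0.60284445, 0.25503484]), 'tool_rot': array([-2.60948242e-04,  1.31499356e-01,  9.91315687e-01, -1.02933882e-03]), 'contact_force': array([ 0.28652165,  0.21490939, -0.42225211]), 'ft_torque': array([-0.01373551,  0.03168086,  0.05069726]), 'grasp_force': 0.0, 'gripper_width': 1.0050463978710704}
side {'vertical_fov': 55.07951598130926, 'cx': 317.7723621189789, 'cy': 208.28798080399864, 'dist_coeffs': array([0.00611398, 0.        , 0.        , 0.        , 0.        ]), 'R': array([[ 0.33974874, -0.94026029, -0.02194059],
       [-0.48449104, -0.15497332, -0.86095976],
       [ 0.80612606,  0.30314001, -0.50819967]]), 't': array([-0.19764179,  0.31796925,  1.29707207])}
top {'vertical_fov': 49.44931949403689, 'cx': 321.9165692433702, 'cy': 198.6029187839456, 'dist_coeffs': array([0.00791585, 0.        , 0.        , 0.        , 0.        ]), 'R': array([[-0.01951002, -0.99965374, -0.01765664],
       [-0.99121729,  0.02164963, -0.13045914],
       [ 0.13079622,  0.01495631, -0.99129645]]), 't': array([-0.01485554,  0.50187338,  1.62886027])}
wrist {'vertical_fov': 62.70322088624886, 'cx': 323.08139868616047, 'cy': 201.8207551890107, 'dist_coeffs': array([-0.01156835,  0.        ,  0.        ,  0.        ,  0.        ]), 'R': array([[ 0.26158645,  0.96517711, -0.00238375],
       [ 0.92342817, -0.24955141,  0.29155533],
       [ 0.28080766, -0.07846814, -0.956551  ]]), 't': array([-0.62330923, -0.03637144,  0.37939502])}
```

View pics/top0.png

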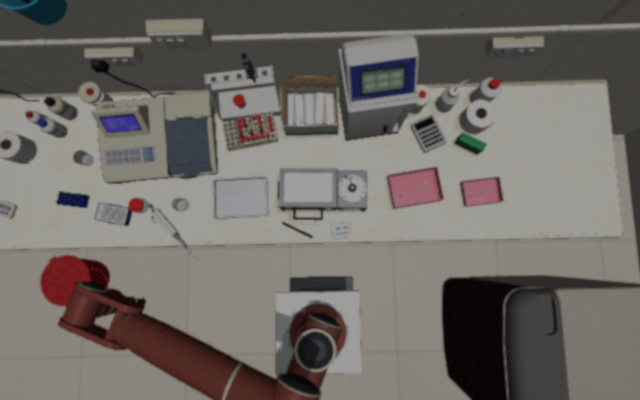

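View pics/side0.png

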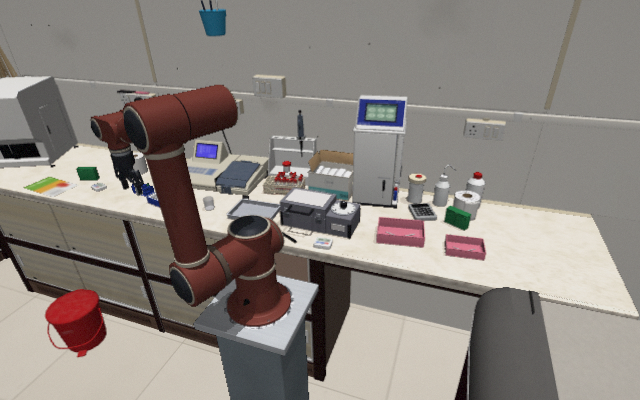

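The top view shows the case at about (322,190) with its dial at (352,188), and the tray at (241,197). There are two pink baskets, at (415,188) and (481,191). The pen is at (297,230) and the timer at (341,230). Next I'll enlarge this area and measure the baskets.

```bash
cat > h.py <<'E'
from plant import state, grab_frame, get_calibration
import cv2, numpy as np
def K(c,img_h=400):
    f=img_h/2/np.tan(np.radians(c['vertical_fov'])/2)
    return np.array([[f,0,c['cx']],[0,f,c['cy']],[0,0,1]])
def plane(c,px,z):
    "pixels -> world points on plane z"
    u=cv2.undistortPoints(np.float64(px).reshape(-1,1,2),K(c),c['dist_coeffs']).reshape(-1,2)
    d=np.c_[u,np.ones(len(u))]@c['R']; o=-c['R'].T@c['t']
    return o+d*((z-o[2])/d[:,2])[:,None]
def proj(c,X):
    return cv2.projectPoints(np.float64(X).reshape(-1,3),cv2.Rodrigues(c['R'])[0],c['t'],K(c),c['dist_coeffs'])[0].reshape(-1,2)
def snap(n,name):
    c=get_calibration(n); im=grab_frame(n)[:,:,::-1].copy(); cv2.imwrite(f'pics/{name}.png',im); return c,im
def blobs(m,amin):
    m=m.astype(np.uint8)
    return [k for k in cv2.findContours(m,0,2)[0] if cv2.contourArea(k)>amin]
def yaw(s=None):
    w,x,y,z=(s or state())['tool_rot']; R=np.array([[1-2*(y*y+z*z),2*(x*y-w*z)],[2*(x*y+w*z),1-2*(x*x+z*z)]])
    return np.degrees(np.arctan2(R[1,0],R[0,0]))
def go(p,yw=None):
    "print shift in tool axes (m and full-scale units) to reach p, turn in units"
    s=state();w,x,y,z=s['tool_rot']
    from scipy.spatial.transform import Rotation as R
    r=R.from_quat([x,y,z,w]); d=r.inv().apply(np.array(p)-s['tool_pos'])
    print('pos',s['tool_pos'].round(4),'yaw',round(yaw(s),2),'units',(d/.6).round(4), 'turn',None if yw is None else round(-((yw-yaw(s)+180)%360-180)/6,3),'n',np.abs(d).max()/.0417)
E
python3 - <<'E'
from h import *
im=cv2.imread('pics/top0.png');c=get_calibration('top')
h=cv2.cvtColor(im,cv2.COLOR_BGR2HSV)
pink=((h[...,0]>165)|(h[...,0]<5))&(h[...,1]>70)&(h[...,2]>90)
for k in blobs(pink,300):
    (cx,cy),wh,a=cv2.minAreaRect(k)
    if cy<150 or cy>220 : continue
    b=plane(c,cv2.boxPoints(((cx,cy),wh,a)),.048)
    print((cx,cy),b[:,:2].mean(0).round(3),[np.linalg.norm(b[i]-b[i-1]).round(3) for i in(1,2)],b[:,:2].round(3).tolist())
cr=im[150:245,205:515]
cv2.imwrite('pics/crop1.png',cv2.resize(cr,(775,238),interpolation=cv2.INTER_CUBIC))
cr=im[160:218,270:375]
cv2.imwrite('pics/crop2.png',cv2.resize(cr,(735,406),interpolation=cv2.INTER_CUBIC))
print(plane(c,[[352,188]],.11),plane(c,[[322,190]],.1),plane(c,[[241,197]],.02),plane(c,[[341,230],[282,223],[313,237]],.015))
E
```

```text
(480.9716491699219, 191.2633819580078) [ 0.514 -0.626] [np.float64(0.135), np.float64(0.092)] [[0.554, -0.556], [0.567, -0.69], [0.475, -0.694], [0.462, -0.561]]
(414.8418273925781, 187.31399536132812) [ 0.535 -0.378] [np.float64(0.189), np.float64(0.126)] [[0.583, -0.277], [0.612, -0.464], [0.487, -0.479], [0.458, -0.294]]
[[ 0.52792768 -0.13704763  0.11      ]] [[ 0.52449566 -0.02717047  0.1       ]] [[0.51623199 0.28787492 0.02      ]] [[ 0.38102965 -0.09562363  0.015     ]
 [ 0.41257066  0.13032869  0.015     ]
 [ 0.35649679  0.01202095  0.015     ]]
```

View pics/crop2.png

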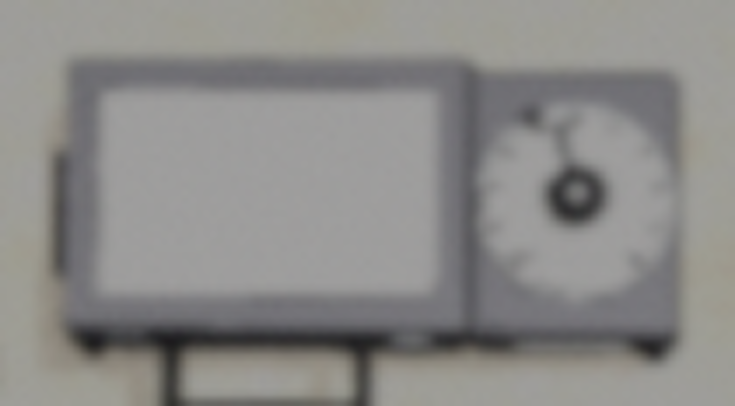

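View pics/crop1.png

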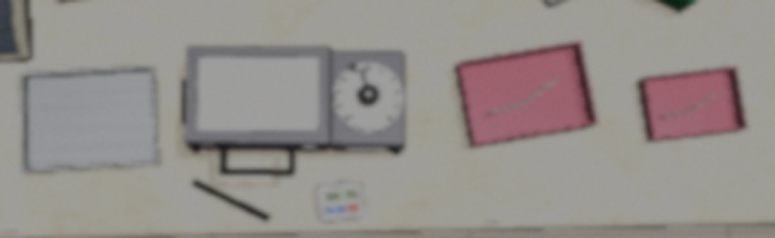

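The large basket at top (415,187) measures 0.189 x 0.126 m, which fits the one described. The one at (481,191) is 0.135 x 0.092 m, so it is the decoy. The pointer, at about (350,178), looks clockwise of the limit arrowhead at about (346,177), which would mean past the limit. I'll confirm that with the wrist camera, so I'm moving it over the case with the tool at yaw 90.

move_arm(
  targets=[
    [[100,0,0,-0.027,1],[100,0,0,-0.027,1],[100,0,0,-0.027,1],[100,0,0,-0.027,1],[100,0,0,-0.027,1]],
  ],
)

```text
time: 0.57
tool_pos: [0.1629, 0.6031, 0.3375]
tool_rot: [0.0, 0.386, 0.922, -0.0]
contact_force: [-1.1, 0.1, -0.1]
gripper_width: 1.004
grasp_force: 0.0
```

move_arm(
  targets=[
    [[100,0,0,0,1],[100,0,0,0,1],[100,0,0,0,1],[100,0,0,0,1],[100,0,0,0,1]],
  ],
)

```text
time: 0.98
tool_pos: [0.1629, 0.6032, 0.3368]
tool_rot: [0.0, 0.612, 0.791, -0.0]
contact_force: [0.4, -0.6, -0.1]
gripper_width: 1.0
grasp_force: 0.0
```

move_arm(
  targets=[
    [[100,0,0,0,1],[100,0,0,0,1],[100,0,0,0,0.5],[100,-0.054,0.03,0,0],[100,-0.054,0.03,0,0]],
  ],
)

```text
time: 1.4
tool_pos: [0.1984, 0.5382, 0.336]
tool_rot: [0.0, 0.707, 0.707, -0.001]
contact_force: [0.7, -0.5, -0.5]
gripper_width: 1.001
grasp_force: 0.0
```

move_arm(
  targets=[
    [[100,-0.054,0.03,0,0],[100,-0.054,0.03,0,0],[100,-0.054,0.03,0,0],[100,-0.054,0.03,0,0],[100,-0.054,0.03,0,0]],
  ],
)

```text
time: 1.82
tool_pos: [0.2888, 0.3747, 0.3369]
tool_rot: [0.0, 0.708, 0.707, -0.0]
contact_force: [0.8, 0.5, 0.6]
gripper_width: 1.003
grasp_force: 0.0
```

move_arm(
  targets=[
    [[100,-0.054,0.03,0,0],[100,-0.054,0.03,0,0],[100,-0.054,0.03,0,0],[100,-0.054,0.03,0,0],[100,-0.054,0.03,0,0]],
  ],
)

```text
time: 2.23
tool_pos: [0.3785, 0.2124, 0.3371]
tool_rot: [0.0, 0.708, 0.706, 0.0]
contact_force: [1.0, 0.0, 0.3]
gripper_width: 0.998
grasp_force: 0.0
```

move_arm(
  targets=[
    [[100,-0.054,0.03,0,0],[100,-0.054,0.03,0,0],[100,-0.054,0.03,0,0],[100,-0.054,0.03,0,0],[100,-0.054,0.03,0,0]],
  ],
)

```text
time: 2.65
tool_pos: [0.4682, 0.0501, 0.3371]
tool_rot: [0.0, 0.708, 0.706, 0.0]
contact_force: [1.1, 0.4, -0.3]
gripper_width: 1.0
grasp_force: 0.0
```

```bash
python3 - <<'E'
from h import *
go([.52,-.03,.33],90)
c,im=snap('wrist','w1'); np.save('w1.npy',c,allow_pickle=True)
E
```

```text
pos [0.4682 0.0501 0.3371] yaw 89.86 units [-0.1333  0.0866  0.0119] turn -0.023 n 1.9182446192779965
```

View pics/w1.png

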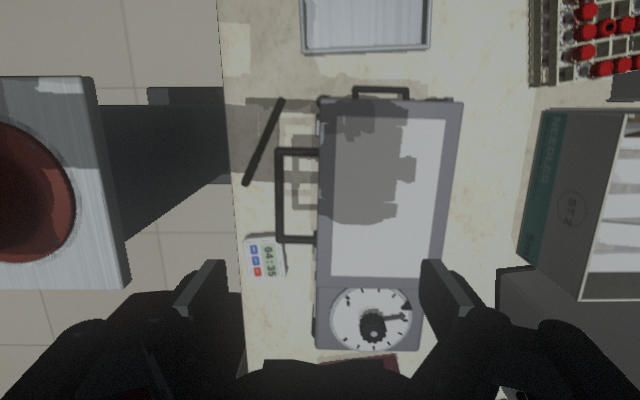

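The wrist view shows the knob at (373,327), the pointer tip at about (405,318), the limit arrowhead at about (408,306) and the handle bar at x≈279 px, y 150..241. Now a crop of the dial, and the case pose.

```bash
python3 - <<'E'
from h import *
c=np.load('w1.npy',allow_pickle=True).item();im=cv2.imread('pics/w1.png')
cv2.imwrite('pics/crop3.png',cv2.resize(im[280:360,305:430],(750,480),interpolation=cv2.INTER_CUBIC))
# case top-face corners (pod z .095, near-left), handle bar ends z .109
print('bar',plane(c,[[279,150],[279,241]],.109).round(4))
print('knob',plane(c,[[373,327]],.128).round(4))
print('lid corners',plane(c,[[321,102],[463,102],[442,288],[317,283]],.121).round(4))
E
```

```text
bar [[ 0.4211  0.0759  0.109 ]
 [ 0.4167 -0.0276  0.109 ]]
knob [[ 0.5254 -0.1296  0.128 ]]
lid corners [[ 0.4654  0.124   0.121 ]
 [ 0.6037  0.1237  0.121 ]
 [ 0.6043 -0.082   0.121 ]
 [ 0.4598 -0.0748  0.121 ]]
```

View pics/crop3.png

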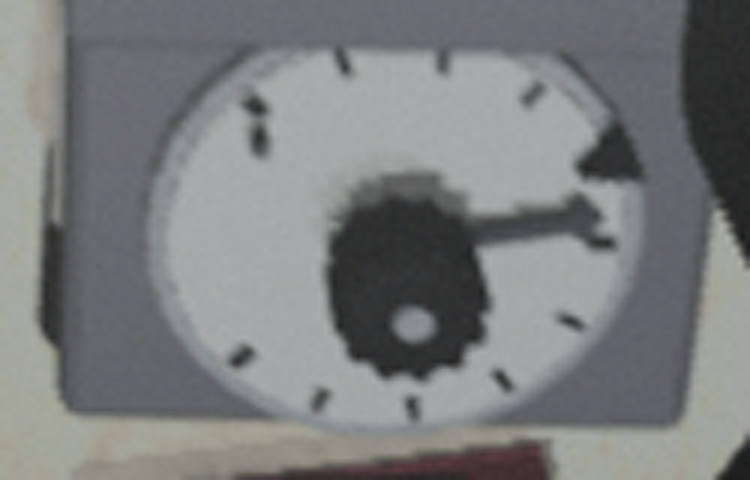

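The pointer lies about 0.25 rad clockwise of the limit arrowhead, between scale marks 4 and 5. It went past the limit, so the bottles go to the **steel tray**. Now the case pose.

```bash
python3 - <<'E'
from h import *
c=np.load('w1.npy',allow_pickle=True).item()
pk=plane(c,[[373.8,334]],.128)[0]; b=plane(c,[[279,150],[279,241]],.109)
k0=plane(c,[[305+398/6,280+237/6]],.104)[0]
print('knob',pk.round(4),k0.round(4))
t=plane(c,[[305+597/6,280+213/6]],.104)[0];l=plane(c,[[305+610/6,280+153/6]],.104)[0]
# ptr, limit angles
for q in(t,l):print(np.degrees(np.arctan2(*(q-pk)[[1,0]])).round(1),np.linalg.norm((q-pk)[:2]).round(4))
m=b.mean(0); v=(m-pk)[:2]; print('len',np.linalg.norm(v),'yaw',np.degrees(np.arctan2(v[1],v[0]))-np.degrees(np.arctan2(161,-113)), 'baryaw',np.degrees(np.arctan2(-(b[0]-b[1])[0],(b[0]-b[1])[1])))
E
```

```text
knob [ 0.5268 -0.1394  0.128 ] [ 0.5271 -0.1371  0.104 ]
10.9 0.0423
27.5 0.0487
len 0.19596592400265797 yaw -1.6568263036455022 baryaw -2.4270321906541126
```

The pointer is 0.29 rad past the limit mark. The case origin is at about (0.530, -0.034) with yaw -1.7°. Next I go to the handle bar.

move_arm(
  targets=[
    [[40,0,0,0,0.27],[40,-0.022,-0.04,0,0],[40,-0.022,-0.04,0,0],[40,0,0,0.06,0],[40,0,0,0.06,0]],
  ],
)

```text
time: 3.12
tool_pos: [0.4199, 0.0264, 0.2674]
tool_rot: [0.003, 0.718, 0.696, 0.002]
contact_force: [-0.2, -0.1, -1.0]
gripper_width: 0.402
grasp_force: 0.0
```

move_arm(
  targets=[
    [[40,0,0,0.06,0],[40,0,0,0.03,0],[40,0,0,0,0],[40,0,0,0,0],[40,0,0,0,0]],
  ],
)

```text
time: 3.53
tool_pos: [0.42, 0.027, 0.2131]
tool_rot: [0.001, 0.718, 0.696, 0.001]
contact_force: [0.2, -0.4, 0.8]
gripper_width: 0.399
grasp_force: 0.0
```

```bash
python3 - <<'E'
from h import *
print(state()['gripper_width'],state()['contact_force'])
go([.419,.025,.115],88.3)
c,im=snap('wrist','w2')
p=proj(c,[[.419,.025,.109],[.419,.075,.109],[.419,-.025,.109]]);print(p.round(0))
E
```

```text
0.3986375004497954 [ 0.1954628  -0.44417057  0.83057101]
pos [0.42   0.027  0.2131] yaw 88.27 units [-0.0033 -0.0019  0.1635] turn -0.005 n 2.353149383269222
[[323. 213.]
 [321. 143.]
 [325. 276.]]
```

View pics/w2.png

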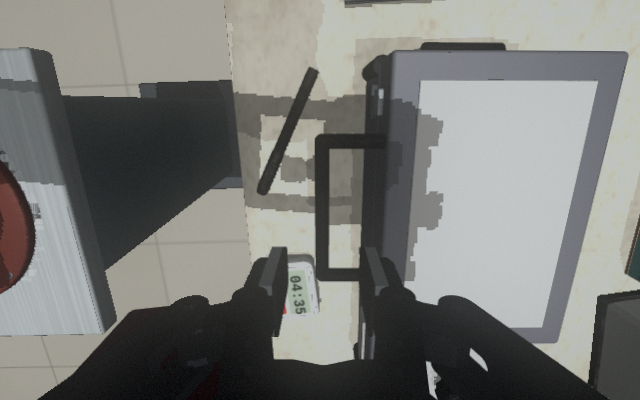

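The bar at (322, 138..278) agrees with the prediction (323 px), between the fingers. I descend and close.

move_arm(
  targets=[
    [[40,-0.003,-0.002,0.055,0],[40,0,0,0.055,0],[40,0,0,0.053,0],[40,0,0,0,0],[0,0,0,0,0]],
  ],
)

```text
time: 4.0
tool_pos: [0.4178, 0.0253, 0.1139]
tool_rot: [-0.001, 0.718, 0.696, -0.0]
contact_force: [0.6, -0.8, -0.5]
gripper_width: 0.274
grasp_force: 0.0
```

move_arm(
  targets=[
    [[0,0,0,0,0],[0,0,0,0,0],[0,0,0,0,0],[0,0,0,0,0],[0,0,0,0,0]],
  ],
)

```text
time: 4.42
tool_pos: [0.4192, 0.0251, 0.1165]
tool_rot: [0.001, 0.718, 0.696, 0.001]
contact_force: [-5.9, -0.3, 6.4]
gripper_width: 0.089
grasp_force: 59.0
```

```bash
python3 - <<'E'
from h import *
s=state();print(s['time'],s['gripper_width'],s['grasp_force'],s['contact_force'],s['tool_pos'])
# arc deltas: relative (tool y, tool z) in units, from theta 0 to 1.78
th=np.linspace(0,1.78,16); a=np.arctan2(34,-184); r=.187
x=r*np.cos(a-th); z=r*np.sin(a-th)
print(np.c_[th[1:],np.diff(x)/.6,-np.diff(z)/.6].round(4))
E
```

```text
4.4167 0.08911476427486403 59.00063216686249 [-5.90776789 -0.28456819  6.36593641] [0.41916238 0.02509075 0.11648836]
[[ 1.1870e-01  8.9000e-03 -3.5900e-02]
 [ 2.3730e-01  1.3000e-02 -3.4600e-02]
 [ 3.5600e-01  1.7000e-02 -3.2800e-02]
 [ 4.7470e-01  2.0800e-02 -3.0500e-02]
 [ 5.9330e-01  2.4300e-02 -2.7900e-02]
 [ 7.1200e-01  2.7400e-02 -2.4800e-02]
 [ 8.3070e-01  3.0200e-02 -2.1400e-02]
 [ 9.4930e-01  3.2500e-02 -1.7700e-02]
 [ 1.0680e+00  3.4300e-02 -1.3700e-02]
 [ 1.1867e+00  3.5700e-02 -9.5000e-03]
 [ 1.3053e+00  3.6600e-02 -5.2000e-03]
 [ 1.4240e+00  3.7000e-02 -9.0000e-04]
 [ 1.5427e+00  3.6800e-02  3.5000e-03]
 [ 1.6613e+00  3.6100e-02  7.8000e-03]
 [ 1.7800e+00  3.4900e-02  1.2100e-02]]
```

move_arm(
  targets=[
    [[0,0,0.009,-0.036,0],[0,0,0.013,-0.0345,0],[0,0,0.017,-0.033,0],[0,0,0.021,-0.0305,0],[0,0,0.0245,-0.028,0]],
  ],
)

```text
time: 4.83
tool_pos: [0.4666, 0.0237, 0.2126]
tool_rot: [-0.002, 0.718, 0.696, -0.003]
contact_force: [-10.4, -0.3, 3.3]
gripper_width: 0.093
grasp_force: 58.4
```

move_arm(
  targets=[
    [[0,0,0.0275,-0.025,0],[0,0,0.03,-0.0215,0],[0,0,0.0325,-0.0175,0],[0,0,0.0345,-0.0135,0],[0,0,0.0355,-0.0095,0]],
  ],
)

```text
time: 5.25
tool_pos: [0.566, 0.0207, 0.2675]
tool_rot: [0.002, 0.718, 0.696, 0.001]
contact_force: [-3.9, -0.8, 3.5]
gripper_width: 0.093
grasp_force: 62.0
```

move_arm(
  targets=[
    [[0,0,0.0365,-0.005,0],[0,0,0.037,-0.001,0],[0,0,0.037,0.0035,0],[0,0,0.036,0.008,0],[0,0,0.035,0.012,0]],
  ],
)

```text
time: 5.67
tool_pos: [0.676, 0.0174, 0.2562]
tool_rot: [0.002, 0.718, 0.696, 0.002]
contact_force: [-0.2, -0.3, -0.5]
gripper_width: 0.091
grasp_force: 62.1
```

move_arm(
  targets=[
    [[0,0,0,0,0],[0,0,0,0,0],[40,0,0,0,0],[40,0,0,0,0],[40,0,0,0,0]],
  ],
)

```text
time: 6.08
tool_pos: [0.6728, 0.0176, 0.2527]
tool_rot: [-0.0, 0.718, 0.696, -0.0]
contact_force: [-0.6, 0.1, -0.3]
gripper_width: 0.402
grasp_force: 0.0
```

move_arm(
  targets=[
    [[50,0,0,-0.06,0],[50,0,0,-0.06,0],[50,0,0,-0.06,0],[50,0.015,-0.06,0,0],[50,0.015,-0.06,0,0]],
  ],
)

```text
time: 6.5
tool_pos: [0.6025, 0.0373, 0.3638]
tool_rot: [0.002, 0.718, 0.696, 0.002]
contact_force: [-0.3, -0.2, 0.4]
gripper_width: 0.5
grasp_force: 0.0
```

move_arm(
  targets=[
    [[50,0.015,-0.06,0,0],[50,0.015,-0.06,0,0],[50,0,0,0,0],[50,0,0,0,0],[50,0,0,0,0]],
  ],
)

```text
time: 6.92
tool_pos: [0.5302, 0.0578, 0.3606]
tool_rot: [0.0, 0.718, 0.696, 0.0]
contact_force: [-0.0, -0.2, 1.2]
gripper_width: 0.5
grasp_force: 0.0
```

```bash
cat > caps.py <<'E'
from h import *
import sys
o=np.array([.530,-.034]);a=np.radians(-1.7);Rc=np.array([[np.cos(a),-np.sin(a)],[np.sin(a),np.cos(a)]])
def red(im):
    h=cv2.cvtColor(im,cv2.COLOR_BGR2HSV); return ((h[...,0]>170)|(h[...,0]<8))&(h[...,1]>150)&(h[...,2]>60)
if __name__=='__main__':
    go([.53,.05,.36],88.3)
    c,im=snap('wrist',sys.argv[1])
    for k in blobs(red(im),150):
        (x,y),r=cv2.minEnclosingCircle(k); p=plane(c,[[x,y]],.103)[0]; print((round(x),round(y),round(r)),p.round(4),'case',(Rc.T@(p[:2]-o)*1000).round(0))
E
python3 caps.py w3
```

```text
pos [0.5302 0.0578 0.3606] yaw 88.27 units [-0.0131  0.      0.0011] turn -0.005 n 0.1878946384355953
(300, 248, 9) [ 0.4973 -0.0416  0.103 ] case [-32.  -9.]
(348, 248, 9) [ 0.5575 -0.0435  0.103 ] case [28. -9.]
(354, 202, 9) [0.5654 0.0167 0.103 ] case [34. 52.]
(351, 145, 10) [0.5617 0.0837 0.103 ] case [ 28. 119.]
(512, 36, 9) [0.7301 0.1917 0.103 ] case [193. 232.]
(529, 32, 9) [0.7478 0.1948 0.103 ] case [211. 235.]
(564, 24, 27) [0.7833 0.2022 0.103 ] case [246. 244.]
(510, 17, 9) [0.7258 0.2096 0.103 ] case [188. 249.]
```

View pics/w3.png

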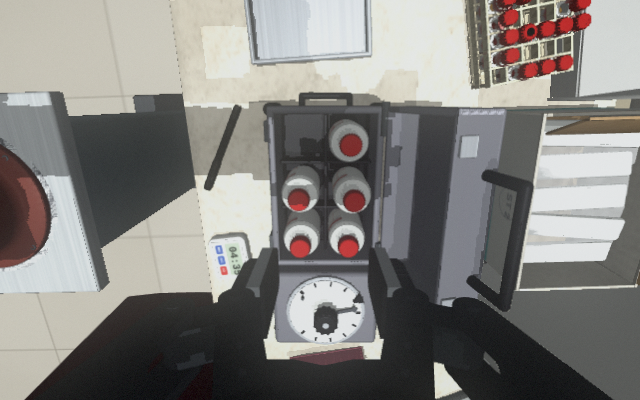

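Five bottles: caps at (300,248), (348,248), (298,200), (354,202) and (351,145); the front-left cell is empty. The tray shows at the top, at about (310,30). I'll go over it to measure.

move_arm(
  targets=[
    [[50,0.065,0,0,0],[50,0.065,0,0,0],[50,0.065,0,0,0],[50,0.065,0,0,0],[50,0.06,0,0,0]],
  ],
)

```text
time: 7.38
tool_pos: [0.5373, 0.2517, 0.3601]
tool_rot: [-0.0, 0.718, 0.696, -0.0]
contact_force: [0.7, -0.2, -0.1]
gripper_width: 0.503
grasp_force: 0.0
```

move_arm(
  targets=[
    [[50,0,0,0,0],[50,0,0,0,0]],
  ],
)

```text
time: 7.55
tool_pos: [0.537, 0.2512, 0.3596]
tool_rot: [-0.0, 0.717, 0.697, -0.001]
contact_force: [0.0, -0.1, 0.6]
gripper_width: 0.502
grasp_force: 0.0
```

```bash
python3 - <<'E'
from caps import *
im=cv2.imread('pics/w3.png');h=cv2.cvtColor(im,cv2.COLOR_BGR2HSV)
m=((h[...,0]>165)|(h[...,0]<12))&(h[...,1]>90)
print([(cv2.minEnclosingCircle(k),cv2.contourArea(k)) for k in blobs(m[185:220,280:330],20)])
go([.52,.25,.36],88.3)
c,im=snap('wrist','w4')
E
```

```text
[(((18.0, 14.619047164916992), 10.80584716796875), 326.0)]
pos [0.537  0.2512 0.3596] yaw 88.41 units [-0.0028 -0.0283 -0.0006] turn 0.018 n 0.40703715363223825
```

View pics/w4.png

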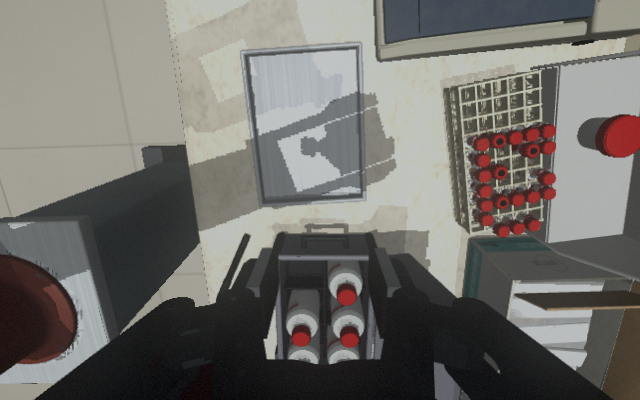

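The tray's outer corners are at (241,50), (361,43), (367,199) and (259,205).

```bash
python3 - <<'E'
from h import *
c=get_calibration('wrist')
p=plane(c,[[241,50],[361,43],[367,199],[259,205]],.025)[:,:2]
print(p.round(4),p.mean(0).round(4),[np.linalg.norm(p[i]-p[i-1]).round(4) for i in range(4)])
v=p[1]-p[0];w=p[2]-p[3];u=(p[0]+p[1]-p[2]-p[3]);print(np.degrees(np.arctan2(v[1],v[0])),np.degrees(np.arctan2(w[1],w[0])),np.degrees(np.arctan2(-u[0],u[1])))
go([.5617,.0845,.26],88.3)
np.save('tray_px.npy',p)
snap('top','top1')
E
```

```text
[[0.4362 0.3897]
 [0.5878 0.3931]
 [0.597  0.1883]
 [0.4412 0.184 ]] [0.5155 0.2888] [np.float64(0.2058), np.float64(0.1516), np.float64(0.205), np.float64(0.1558)]
1.271839616374998 1.5907078431282622 1.9710178738649646
pos [0.5371 0.2501 0.3598] yaw 88.31 units [-0.2744  0.0494  0.1666] turn 0.001 n 3.948514847355405
```

move_arm(
  targets=[
    [[48,-0.055,0.01,0,0],[48,-0.055,0.01,0,0],[48,-0.055,0.01,0,0],[48,-0.055,0.01,0,0],[48,-0.054,0.0105,0,0]],
  ],
)

```text
time: 8.07
tool_pos: [0.5617, 0.0812, 0.3607]
tool_rot: [0.0, 0.719, 0.695, 0.0]
contact_force: [-0.1, 0.3, 0.7]
gripper_width: 0.481
grasp_force: 0.0
```

move_arm(
  targets=[
    [[48,0,0,0.06,0],[48,0,0,0.06,0],[48,0,0,0.06,0],[48,0,0,0.06,0],[48,0,0,0.06,0]],
  ],
)

```text
time: 8.48
tool_pos: [0.5617, 0.0825, 0.1792]
tool_rot: [0.0, 0.719, 0.695, 0.0]
contact_force: [0.6, -0.6, 0.7]
gripper_width: 0.479
grasp_force: 0.0
```

move_arm(
  targets=[
    [[48,0,0,0,0],[48,0,0,0,0]],
  ],
)

```text
time: 8.65
tool_pos: [0.5603, 0.0831, 0.1785]
tool_rot: [-0.002, 0.718, 0.696, -0.002]
contact_force: [0.4, 0.1, -0.4]
gripper_width: 0.479
grasp_force: 0.0
```

```bash
python3 - <<'E'
from h import *
go([.5625,.0845,.124],88.3)
c,im=snap('wrist','w5')
E
```

```text
pos [0.5603 0.0831 0.1785] yaw 88.14 units [0.0024 0.004  0.0909] turn -0.026 n 1.3077551545658397
```

View pics/w5.png

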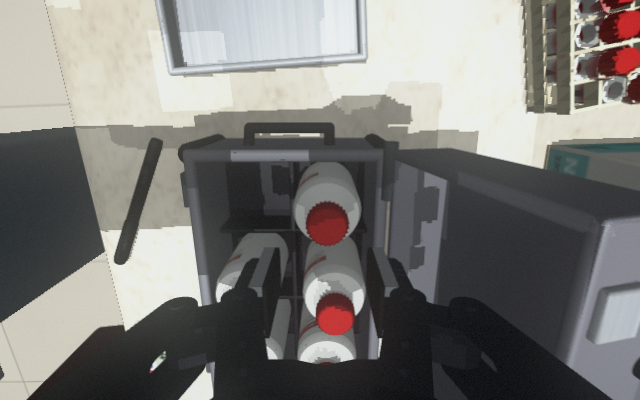

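Cap E at (327,223) lies between the fingers, whose midline is about 323. I descend and grip.

move_arm(
  targets=[
    [[48,0.0025,0.004,0.045,0],[48,0,0,0.045,0],[48,0,0,0,0],[0,0,0,0,0],[0,0,0,0,0]],
  ],
)

```text
time: 9.12
tool_pos: [0.5659, 0.0858, 0.1297]
tool_rot: [0.002, 0.718, 0.696, 0.002]
contact_force: [0.3, -0.7, -1.5]
gripper_width: 0.271
grasp_force: 58.9
```

move_arm(
  targets=[
    [[0,0,0,0,0],[0,0,0,0,0],[0,0,0,0,0]],
  ],
)

```text
time: 9.37
tool_pos: [0.5656, 0.086, 0.1291]
tool_rot: [0.001, 0.718, 0.696, 0.002]
contact_force: [-1.4, 0.7, 5.0]
gripper_width: 0.271
grasp_force: 59.5
```

move_arm(
  targets=[
    [[0,0,0,-0.03,0],[0,0,0,-0.06,0],[0,0,0,-0.06,0],[0,0,0,-0.06,0],[0,0,0,-0.03,0]],
  ],
)

```text
time: 9.78
tool_pos: [0.5656, 0.086, 0.2765]
tool_rot: [0.003, 0.718, 0.696, 0.003]
contact_force: [0.4, -0.4, -0.5]
gripper_width: 0.272
grasp_force: 59.6
```

```bash
python3 - <<'E'
from h import *
go([.5477,.3538,.26],88.3);print(state()['gripper_width'],state()['grasp_force'])
c,im=snap('wrist','w6')
E
```

```text
pos [0.5656 0.086  0.2765] yaw 88.27 units [ 0.4451 -0.0435  0.0274] turn -0.005 n 6.404932152551721
0.27214440577474563 59.62144911289215
```

View pics/w6.png

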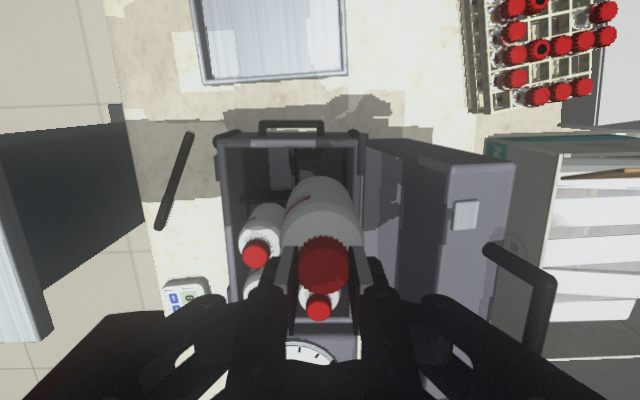

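Held: bottle E is in the gripper. On to slot 1 in the tray.

move_arm(
  targets=[
    [[0,0.056,-0.0054,0,0],[0,0.056,-0.0054,0,0],[0,0.056,-0.0054,0,0],[0,0.056,-0.0054,0,0],[0,0.056,-0.0054,0,0]],
  ],
)

```text
time: 10.25
tool_pos: [0.5523, 0.2558, 0.2696]
tool_rot: [-0.0, 0.718, 0.696, -0.0]
contact_force: [0.9, 0.1, -0.6]
gripper_width: 0.274
grasp_force: 59.6
```

move_arm(
  targets=[
    [[0,0.056,-0.0054,0,0],[0,0.056,-0.0054,0,0],[0,0.053,-0.0054,0,0],[0,0,0,0.06,0],[0,0,0,0.06,0]],
  ],
)

```text
time: 10.67
tool_pos: [0.5472, 0.3565, 0.2005]
tool_rot: [0.001, 0.717, 0.697, 0.003]
contact_force: [1.0, -0.1, -1.6]
gripper_width: 0.269
grasp_force: 59.6
```

move_arm(
  targets=[
    [[0,0,0,0.05,0],[0,0,0,0.03,0],[0,0,0,0,0],[0,0,0,0,0]],
  ],
)

```text
time: 11.0
tool_pos: [0.5451, 0.3531, 0.1485]
tool_rot: [-0.001, 0.718, 0.696, -0.002]
contact_force: [0.1, 0.2, -0.8]
gripper_width: 0.275
grasp_force: 59.5
```

```bash
python3 - <<'E'
from h import *
go([.5477,.3538,.1275],88.3);print(state()['contact_force'])
b=cv2.imread('pics/top1.png');c,im=snap('top','top2')
for n,i in(('a',cv2.imread('pics/top0.png')),('b',b),('c',im)):
    g=cv2.cvtColor(i,cv2.COLOR_BGR2HSV)[165:230,205:275]; 
    # tray: grey (low sat) vs cream bench
    m=g[...,1]<30; k=max(blobs(m,100),key=cv2.contourArea,default=None); print(n,None if k is None else cv2.minAreaRect(k))
E
```

```text
pos [0.5451 0.3531 0.1485] yaw 88.27 units [0.0013 0.0044 0.035 ] turn -0.005 n 0.5030757344416746
[ 0.09270174  0.2218164  -0.84526325]
a ((34.5, 32.0), (64.0, 69.0), 90.0)
b ((50.0, 32.0), (64.0, 38.0), 90.0)
c ((38.0, 32.0), (64.0, 62.0), 90.0)
```

move_arm(
  targets=[
    [[0,0.001,0.004,0.025,0],[0,0,0,0.01,0],[0,0,0,0,0],[0,0,0,0,0]],
  ],
)

```text
time: 11.38
tool_pos: [0.5485, 0.354, 0.1291]
tool_rot: [-0.0, 0.718, 0.696, -0.0]
contact_force: [0.3, 0.1, -1.2]
gripper_width: 0.271
grasp_force: 59.6
```

move_arm(
  targets=[
    [[0,0,0,0.004,0],[0,0,0,0,0],[0,0,0,0,0]],
  ],
)

```text
time: 11.63
tool_pos: [0.5488, 0.3542, 0.1273]
tool_rot: [0.0, 0.718, 0.696, 0.0]
contact_force: [0.6, -0.4, -1.7]
gripper_width: 0.273
grasp_force: 59.6
```

move_arm(
  targets=[
    [[48,0,0,0,0],[48,0,0,0,0],[48,0,0,0,0],[48,0,0,-0.03,0],[48,0,0,-0.06,0]],
  ],
)

```text
time: 12.05
tool_pos: [0.5457, 0.3526, 0.1756]
tool_rot: [-0.002, 0.718, 0.696, -0.005]
contact_force: [0.2, -0.3, -0.7]
gripper_width: 0.479
grasp_force: 0.0
```

move_arm(
  targets=[
    [[48,0,0,-0.06,0],[48,0,0,-0.06,0],[48,0,0,0,0]],
  ],
)

```text
time: 12.3
tool_pos: [0.5522, 0.356, 0.2641]
tool_rot: [0.003, 0.718, 0.696, 0.008]
contact_force: [1.1, 0.1, 1.6]
gripper_width: 0.483
grasp_force: 0.0
```

```bash
python3 - <<'E'
from h import *
from caps import red
go([.564,.0195,.25],88.3)
c,im=snap('wrist','w7')
for k in blobs(red(im),300):
    (x,y),r=cv2.minEnclosingCircle(k); print((round(x),round(y),round(r)),plane(c,[[x,y]],.104)[0].round(4))
E
```

```text
pos [0.5522 0.356  0.2641] yaw 88.28 units [-0.5601  0.0363  0.0198] turn -0.004 n 8.058634318307293
```

View pics/w7.png

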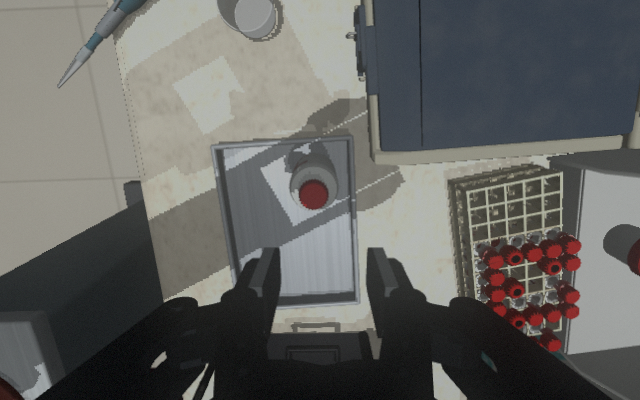

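Bottle E stands upright in the tray, cap at (314,195). I move on to the next one (D) and hover there.

move_arm(
  targets=[
    [[48,-0.062,0.004,0,0],[48,-0.062,0.004,0,0],[48,-0.062,0.004,0,0],[48,-0.062,0.004,0,0],[48,-0.062,0.004,0,0]],
  ],
)

```text
time: 12.77
tool_pos: [0.5543, 0.1663, 0.2519]
tool_rot: [-0.0, 0.718, 0.697, -0.001]
contact_force: [0.1, 0.1, -1.1]
gripper_width: 0.481
grasp_force: 0.0
```

move_arm(
  targets=[
    [[48,-0.062,0.004,0,0],[48,-0.062,0.004,0,0],[48,-0.062,0.004,0,0],[48,-0.062,0.004,0,0],[48,0,0,0.06,0]],
  ],
)

```text
time: 13.18
tool_pos: [0.5643, 0.0129, 0.2242]
tool_rot: [0.006, 0.72, 0.694, 0.004]
contact_force: [1.1, -0.1, 1.6]
gripper_width: 0.486
grasp_force: 0.0
```

move_arm(
  targets=[
    [[48,0,0,0.06,0],[48,0,0,0,0],[48,0,0,0,0],[48,0,0,0,0],[48,0,0,0,0]],
  ],
)

```text
time: 13.6
tool_pos: [0.5615, 0.0192, 0.1837]
tool_rot: [0.002, 0.717, 0.697, 0.001]
contact_force: [-1.1, -0.0, -0.1]
gripper_width: 0.473
grasp_force: 0.0
```

```bash
cat > see.py <<'E'
from caps import *
def see(name,zt=.111,amin=200):
    c,im=snap('wrist',name);h=cv2.cvtColor(im,cv2.COLOR_BGR2HSV)
    m=((h[...,0]>168)|(h[...,0]<10))&(h[...,1]>110)
    out=[]
    for k in blobs(m,amin):
        (x,y),r=cv2.minEnclosingCircle(k); p=plane(c,[[x,y]],zt-.007)[0]
        q=Rc.T@(p[:2]-o)*1000
        if abs(p[0]-.52)<.12 and p[1]<.42: print((round(x),round(y),round(r)),'world',p[:2].round(4),'case',q.round(0))
if __name__=='__main__':
    g=[float(v) for v in sys.argv[2:5]]; go(g,88.3); see(sys.argv[1])
E
python3 see.py w8 .564 .0195 .129
```

```text
pos [0.5615 0.0192 0.1837] yaw 88.32 units [0.0006 0.0038 0.0912] turn 0.003 n 1.3117101662929322
(320, 303, 20) world [ 0.5572 -0.0401] case [27. -5.]
(329, 224, 21) world [0.5644 0.0186] case [33. 54.]
(226, 222, 22) world [0.4989 0.0219] case [-33.  55.]
```

move_arm(
  targets=[
    [[48,0,0.0045,0.045,0],[48,0,0,0.046,0],[48,0,0,0,0],[0,0,0,0,0],[0,0,0,0,0]],
  ],
)

```text
time: 14.07
tool_pos: [0.5639, 0.0189, 0.1286]
tool_rot: [0.001, 0.718, 0.696, 0.001]
contact_force: [-0.4, 0.2, -0.7]
gripper_width: 0.28
grasp_force: 58.9
```

move_arm(
  targets=[
    [[0,0,0,0,0],[0,0,0,0,0],[0,0,0,-0.03,0],[0,0,0,-0.06,0],[0,0,0,-0.06,0]],
  ],
)

```text
time: 14.48
tool_pos: [0.5617, 0.0189, 0.2166]
tool_rot: [-0.001, 0.718, 0.696, -0.001]
contact_force: [0.2, 0.2, 0.1]
gripper_width: 0.277
grasp_force: 59.1
```

move_arm(
  targets=[
    [[0,0,0,-0.06,0],[0,0,0,-0.03,0],[0,0.061,-0.0175,0,0],[0,0.061,-0.0175,0,0],[0,0.061,-0.0175,0,0]],
  ],
)

```text
time: 14.9
tool_pos: [0.5348, 0.1302, 0.2726]
tool_rot: [0.001, 0.718, 0.696, 0.001]
contact_force: [0.7, 0.2, -1.2]
gripper_width: 0.277
grasp_force: 59.2
```

move_arm(
  targets=[
    [[0,0.061,-0.0175,0,0],[0,0.061,-0.0175,0,0],[0,0.061,-0.0175,0,0],[0,0.061,-0.0175,0,0],[0,0.061,-0.0175,0,0]],
  ],
)

```text
time: 15.32
tool_pos: [0.4871, 0.3158, 0.2719]
tool_rot: [0.0, 0.718, 0.696, 0.001]
contact_force: [1.4, 0.4, -1.7]
gripper_width: 0.277
grasp_force: 59.2
```

move_arm(
  targets=[
    [[0,0.061,-0.0175,0,0],[0,0,0,0,0],[0,0,0,0,0],[0,0,0,0,0]],
  ],
)

```text
time: 15.65
tool_pos: [0.4784, 0.3508, 0.2711]
tool_rot: [0.0, 0.718, 0.697, 0.0]
contact_force: [0.2, 0.0, -0.2]
gripper_width: 0.278
grasp_force: 59.2
```

```bash
python3 see.py w9 .4797 .3518 .1265; python3 -c "
from h import *;print(state()['gripper_width'],state()['grasp_force'])
c=get_calibration('wrist');print(proj(c,[[.5477,.3538,.101]]))"
```

```text
pos [0.4784 0.3508 0.2711] yaw 88.29 units [0.0017 0.0019 0.241 ] turn -0.001 n 3.4675970006481296
(322, 268, 28) world [0.4745 0.2716] case [-64. 304.]
(399, 185, 13) world [0.5453 0.352 ] case [  4. 386.]
0.27792203236411217 59.17010307312012
[[400.86611937 181.34693569]]
```

Bottle 1 is where I left it, so the tray hasn't moved. I lower and release here, then go to bottle C.

move_arm(
  targets=[
    [[0,0.0015,0.002,0.06,0],[0,0,0,0.06,0],[0,0,0,0.06,0],[0,0,0,0.05,0],[0,0,0,0.01,0]],
  ],
)

```text
time: 16.12
tool_pos: [0.4774, 0.349, 0.1219]
tool_rot: [-0.002, 0.719, 0.695, -0.004]
contact_force: [-3.4, -1.2, 8.1]
gripper_width: 0.279
grasp_force: 68.8
```

move_arm(
  targets=[
    [[0,0,0,0,0],[0,0,0,0,0],[0,0,0,0,0],[48,0,0,0,0],[48,0,0,0,0]],
  ],
)

```text
time: 16.53
tool_pos: [0.4806, 0.352, 0.1282]
tool_rot: [0.0, 0.718, 0.696, 0.001]
contact_force: [0.9, 0.2, -0.4]
gripper_width: 0.477
grasp_force: 0.2
```

move_arm(
  targets=[
    [[48,0,0,0,0],[48,0,0,-0.03,0],[48,0,0,-0.06,0],[48,0,0,-0.06,0],[48,0,0,-0.06,0]],
  ],
)

```text
time: 16.95
tool_pos: [0.4791, 0.3516, 0.2539]
tool_rot: [-0.0, 0.718, 0.696, -0.0]
contact_force: [-0.2, 0.0, 0.1]
gripper_width: 0.477
grasp_force: 0.0
```

move_arm(
  targets=[
    [[48,-0.061,0.0054,0,0],[48,-0.061,0.0054,0,0],[48,-0.061,0.0054,0,0],[48,-0.061,0.0054,0,0],[48,-0.061,0.0054,0,0]],
  ],
)

```text
time: 17.37
tool_pos: [0.4901, 0.167, 0.2532]
tool_rot: [0.0, 0.717, 0.697, 0.001]
contact_force: [0.2, 1.0, -0.0]
gripper_width: 0.477
grasp_force: 0.0
```

move_arm(
  targets=[
    [[48,-0.061,0.0054,0,0],[48,-0.061,0.0054,0,0],[48,-0.061,0.0054,0,0],[48,-0.061,0.0054,0,0],[48,0,0,0.06,0]],
  ],
)

```text
time: 17.78
tool_pos: [0.5036, 0.016, 0.225]
tool_rot: [0.007, 0.72, 0.694, 0.004]
contact_force: [1.4, 0.7, 1.1]
gripper_width: 0.481
grasp_force: 0.0
```

move_arm(
  targets=[
    [[48,0,0,0.06,0],[48,0,0,0,0],[48,0,0,0,0],[48,0,0,0,0],[48,0,0,0,0]],
  ],
)

```text
time: 18.2
tool_pos: [0.5003, 0.0219, 0.1835]
tool_rot: [0.002, 0.717, 0.697, 0.001]
contact_force: [0.5, -0.0, 0.9]
gripper_width: 0.477
grasp_force: 0.0
```

```bash
python3 see.py w10 .4989 .0219 .1285
```

```text
pos [0.5003 0.0219 0.1835] yaw 88.32 units [-0.0001 -0.0028  0.0916] turn 0.003 n 1.3176675121808563
(323, 305, 20) world [ 0.4974 -0.0387] case [-32.  -6.]
(322, 223, 21) world [0.4987 0.0219] case [-33.  55.]
```

move_arm(
  targets=[
    [[48,0,-0.002,0.045,0],[48,0,0,0.046,0],[48,0,0,0,0],[0,0,0,0,0],[0,0,0,0,0]],
  ],
)

```text
time: 18.67
tool_pos: [0.4987, 0.0217, 0.1279]
tool_rot: [0.001, 0.718, 0.696, 0.001]
contact_force: [0.9, -0.5, -0.9]
gripper_width: 0.278
grasp_force: 58.9
```

move_arm(
  targets=[
    [[0,0,0,0,0],[0,0,0,0,0],[0,0,0,-0.03,0],[0,0,0,-0.06,0],[0,0,0,-0.06,0]],
  ],
)

```text
time: 19.08
tool_pos: [0.4965, 0.0217, 0.2161]
tool_rot: [-0.001, 0.718, 0.696, -0.001]
contact_force: [1.4, -0.7, 0.3]
gripper_width: 0.278
grasp_force: 59.1
```

move_arm(
  targets=[
    [[0,0,0,-0.06,0],[0,0,0,-0.03,0],[0,0.056,0.009,0,0],[0,0.056,0.009,0,0],[0,0.056,0.009,0,0]],
  ],
)

```text
time: 19.5
tool_pos: [0.5175, 0.1228, 0.2721]
tool_rot: [0.001, 0.718, 0.696, 0.002]
contact_force: [0.4, 0.9, -1.1]
gripper_width: 0.286
grasp_force: 59.2
```

move_arm(
  targets=[
    [[0,0.056,0.009,0,0],[0,0.056,0.009,0,0],[0,0.056,0.009,0,0],[0,0.056,0.009,0,0],[0,0.056,0.009,0,0]],
  ],
)

```text
time: 19.92
tool_pos: [0.5491, 0.2909, 0.271]
tool_rot: [0.0, 0.718, 0.696, 0.001]
contact_force: [0.3, -0.9, -0.8]
gripper_width: 0.28
grasp_force: 59.2
```

move_arm(
  targets=[
    [[0,0,0,0,0],[0,0,0,0,0],[0,0,0,0,0]],
  ],
)

```text
time: 20.17
tool_pos: [0.5489, 0.289, 0.2703]
tool_rot: [0.0, 0.718, 0.696, 0.0]
contact_force: [-0.5, -0.4, -0.3]
gripper_width: 0.28
grasp_force: 59.2
```

```bash
python3 see.py w11 .5495 .2898 .127; python3 -c "
from h import *;print(state()['gripper_width'],state()['grasp_force'])"
```

```text
pos [0.5489 0.289  0.2703] yaw 88.29 units [0.0015 0.0009 0.2389] turn -0.002 n 3.4371394843497645
(323, 267, 29) world [0.5452 0.2115] case [  8. 246.]
(248, 118, 15) world [0.487  0.3519] case [-54. 384.]
0.2775791001890555 59.22585725784302
```

```bash
python3 - <<'E'
from h import *
c=get_calibration('wrist');im=cv2.imread('pics/w11.png')
print(proj(c,[[.5477,.3538,.104],[.4797,.3518,.104],[.549,.289,.27]]).round(0))
h=cv2.cvtColor(im,cv2.COLOR_BGR2HSV);m=((h[...,0]>165)|(h[...,0]<12))&(h[...,1]>80)
for k in blobs(m,30):
    (x,y),r=cv2.minEnclosingCircle(k)
    if x<450:print((x,y,r),cv2.contourArea(k))
E
```

```text
[[320. 113.]
 [239. 118.]
 [326. 291.]]
(15.0, 365.5, 36.70500183105469) 1599.0
(322.82275390625, 265.7046203613281, 30.070104598999023) 2468.5
(248.1052703857422, 118.07894897460938, 15.6867094039917) 659.5
(316.23480224609375, 114.24452209472656, 14.860776901245117) 608.0
```

View pics/w11.png

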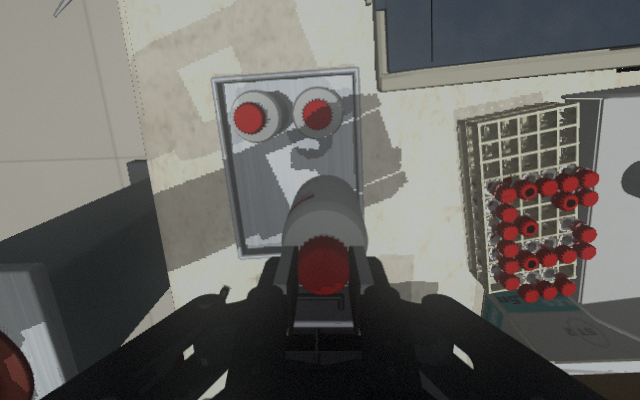

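The tray is in place, with both bottles upright at (250,118) and (317,114) and C in the jaws. I lower C, then go to bottle B.

move_arm(
  targets=[
    [[0,0,0,0.06,0],[0,0,0,0.06,0],[0,0,0,0.06,0],[0,0,0,0.04,0],[0,0,0,0.013,0]],
  ],
)

```text
time: 20.63
tool_pos: [0.5459, 0.2865, 0.1247]
tool_rot: [-0.002, 0.718, 0.696, -0.004]
contact_force: [0.4, 0.1, -1.6]
gripper_width: 0.281
grasp_force: 59.3
```

move_arm(
  targets=[
    [[0,0,0,0.005,0],[0,0,0,0,0],[0,0,0,0,0],[0,0,0,0,0],[44,0,0,0,0]],
  ],
)

```text
time: 21.05
tool_pos: [0.5502, 0.2895, 0.1296]
tool_rot: [0.001, 0.718, 0.696, 0.002]
contact_force: [1.1, 0.7, -0.1]
gripper_width: 0.408
grasp_force: 0.0
```

move_arm(
  targets=[
    [[44,0,0,0,0],[44,0,0,0,0],[44,0,0,-0.03,0],[44,0,0,-0.06,0],[44,0,0,-0.06,0]],
  ],
)

```text
time: 21.47
tool_pos: [0.5476, 0.2886, 0.2162]
tool_rot: [-0.001, 0.718, 0.696, -0.002]
contact_force: [0.7, 2.0, 0.7]
gripper_width: 0.437
grasp_force: 0.0
```

move_arm(
  targets=[
    [[48,0,0,-0.06,0],[48,-0.06,0.003,0,0],[48,-0.06,0.003,0,0],[48,-0.06,0.003,0,0],[48,-0.06,0.003,0,0]],
  ],
)

```text
time: 21.88
tool_pos: [0.5516, 0.1437, 0.2539]
tool_rot: [0.0, 0.717, 0.697, 0.001]
contact_force: [0.5, -0.9, 0.0]
gripper_width: 0.479
grasp_force: 0.0
```

move_arm(
  targets=[
    [[48,-0.06,0.003,0,0],[48,-0.06,0.003,0,0],[48,-0.06,0.003,0,0],[48,-0.06,0.003,0,0],[48,-0.06,0.003,0,0]],
  ],
)

```text
time: 22.3
tool_pos: [0.5551, -0.037, 0.2537]
tool_rot: [0.001, 0.718, 0.696, 0.0]
contact_force: [0.7, -0.7, 0.6]
gripper_width: 0.482
grasp_force: 0.0
```

move_arm(
  targets=[
    [[48,0,0,0.06,0],[48,0,0,0.06,0],[48,0,0,0,0],[48,0,0,0,0],[48,0,0,0,0]],
  ],
)

```text
time: 22.72
tool_pos: [0.556, -0.0351, 0.1829]
tool_rot: [0.001, 0.718, 0.697, 0.001]
contact_force: [1.5, -0.3, 0.1]
gripper_width: 0.48
grasp_force: 0.0
```

```bash
python3 see.py w12 .559 -.0415 .1285
```

```text
pos [ 0.556  -0.0351  0.1829] yaw 88.3 units [-0.0104  0.005   0.0906] turn 0.0 n 1.3040114089372201
(233, 231, 22) world [ 0.4974 -0.0386] case [-32.  -6.]
(326, 231, 21) world [ 0.5569 -0.0403] case [27. -5.]
```

move_arm(
  targets=[
    [[48,-0.0087,0.0018,0.045,0],[48,0,0,0.045,0],[48,0,0,0,0],[0,0,0,0,0],[0,0,0,0,0]],
  ],
)

```text
time: 23.18
tool_pos: [0.5575, -0.0405, 0.1296]
tool_rot: [0.001, 0.718, 0.697, 0.001]
contact_force: [0.3, -0.5, -0.8]
gripper_width: 0.276
grasp_force: 58.9
```

move_arm(
  targets=[
    [[0,0,0,0,0],[0,0,0,0,0],[0,0,0,-0.03,0],[0,0,0,-0.06,0],[0,0,0,-0.06,0]],
  ],
)

```text
time: 23.6
tool_pos: [0.5552, -0.0403, 0.2172]
tool_rot: [-0.001, 0.718, 0.696, -0.001]
contact_force: [1.9, -0.5, -0.8]
gripper_width: 0.276
grasp_force: 59.7
```

move_arm(
  targets=[
    [[0,0,0,-0.06,0],[0,0,0,-0.03,0],[0,0.06,-0.0158,0,0],[0,0.06,-0.0158,0,0],[0,0.06,-0.0158,0,0]],
  ],
)

```text
time: 24.02
tool_pos: [0.5311, 0.069, 0.2731]
tool_rot: [0.001, 0.718, 0.696, 0.001]
contact_force: [0.2, -0.2, -2.1]
gripper_width: 0.275
grasp_force: 59.7
```

move_arm(
  targets=[
    [[0,0.06,-0.0158,0,0],[0,0.06,-0.0158,0,0],[0,0.06,-0.0158,0,0],[0,0.06,-0.0158,0,0],[0,0.06,-0.0158,0,0]],
  ],
)

```text
time: 24.43
tool_pos: [0.4884, 0.2514, 0.2724]
tool_rot: [0.0, 0.718, 0.696, 0.001]
contact_force: [0.8, -0.1, -1.1]
gripper_width: 0.275
grasp_force: 59.7
```

move_arm(
  targets=[
    [[0,0.06,-0.0158,0,0],[0,0,0,0,0],[0,0,0,0,0],[0,0,0,0,0]],
  ],
)

```text
time: 24.77
tool_pos: [0.4807, 0.2859, 0.2717]
tool_rot: [0.0, 0.718, 0.697, 0.0]
contact_force: [-0.0, -0.4, -0.8]
gripper_width: 0.272
grasp_force: 59.7
```

```bash
python3 see.py w13 .4815 .2878 .127; python3 -c "
from h import *;print(state()['gripper_width'],state()['grasp_force'])"
```

```text
pos [0.4807 0.2859 0.2717] yaw 88.3 units [0.0033 0.001  0.2411] turn 0.0 n 3.469162603258446
(323, 264, 28) world [0.4775 0.2104] case [-60. 243.]
(405, 182, 13) world [0.5531 0.289 ] case [ 13. 323.]
(398, 108, 15) world [0.5448 0.3529] case [  3. 387.]
0.27508117503683166 59.6870094537735
```

move_arm(
  targets=[
    [[0,0.003,0.001,0.06,0],[0,0,0,0.06,0],[0,0,0,0.06,0],[0,0,0,0.04,0],[0,0,0,0.013,0]],
  ],
)

```text
time: 25.23
tool_pos: [0.4789, 0.2849, 0.126]
tool_rot: [-0.001, 0.719, 0.695, -0.004]
contact_force: [-1.1, -0.6, -1.9]
gripper_width: 0.274
grasp_force: 59.6
```

move_arm(
  targets=[
    [[0,0,0,0.006,0],[0,0,0,0,0],[0,0,0,0,0],[0,0,0,0,0],[44,0,0,0,0]],
  ],
)

```text
time: 25.65
tool_pos: [0.4826, 0.2881, 0.1299]
tool_rot: [0.001, 0.718, 0.696, 0.002]
contact_force: [-0.1, 0.0, 0.3]
gripper_width: 0.403
grasp_force: 0.0
```

move_arm(
  targets=[
    [[44,0,0,0,0],[44,0,0,0,0],[44,0,0,-0.03,0],[44,0,0,-0.06,0],[44,0,0,-0.06,0]],
  ],
)

```text
time: 26.07
tool_pos: [0.4801, 0.2872, 0.2171]
tool_rot: [-0.001, 0.718, 0.696, -0.002]
contact_force: [0.0, -0.5, 0.7]
gripper_width: 0.44
grasp_force: 0.0
```

move_arm(
  targets=[
    [[48,0,0,-0.06,0],[48,-0.0603,0.0047,0,0],[48,-0.0603,0.0047,0,0],[48,-0.0603,0.0047,0,0],[48,-0.0603,0.0047,0,0]],
  ],
)

```text
time: 26.48
tool_pos: [0.4882, 0.1415, 0.2546]
tool_rot: [0.001, 0.717, 0.697, 0.001]
contact_force: [1.0, -0.2, -0.2]
gripper_width: 0.482
grasp_force: 0.0
```

move_arm(
  targets=[
    [[48,-0.0603,0.0047,0,0],[48,-0.0603,0.0047,0,0],[48,-0.0603,0.0047,0,0],[48,-0.0603,0.0047,0,0],[48,-0.0603,0.0047,0,0]],
  ],
)

```text
time: 26.9
tool_pos: [0.4967, -0.0403, 0.2544]
tool_rot: [0.001, 0.718, 0.696, 0.0]
contact_force: [0.6, 0.2, -1.0]
gripper_width: 0.483
grasp_force: 0.0
```

move_arm(
  targets=[
    [[48,0,0,0.06,0],[48,0,0,0.06,0],[48,0,0,0,0],[48,0,0,0,0],[48,0,0,0,0]],
  ],
)

```text
time: 27.32
tool_pos: [0.4976, -0.0384, 0.1835]
tool_rot: [0.001, 0.717, 0.697, 0.001]
contact_force: [0.1, 0.0, 1.2]
gripper_width: 0.478
grasp_force: 0.0
```

```bash
python3 see.py w14 .4974 -.0386 .1285
```

```text
pos [ 0.4976 -0.0384  0.1835] yaw 88.31 units [-0.0002 -0.0006  0.0917] turn 0.001 n 1.318754528719703
(324, 224, 21) world [ 0.4976 -0.039 ] case [-32.  -6.]
```

move_arm(
  targets=[
    [[48,0,0,0.045,0],[48,0,0,0.046,0],[48,0,0,0,0],[0,0,0,0,0],[0,0,0,0,0]],
  ],
)

```text
time: 27.78
tool_pos: [0.4983, -0.0386, 0.1296]
tool_rot: [0.002, 0.718, 0.697, 0.001]
contact_force: [0.3, 0.9, -1.1]
gripper_width: 0.278
grasp_force: 58.9
```

move_arm(
  targets=[
    [[0,0,0,0,0],[0,0,0,0,0],[0,0,0,-0.03,0],[0,0,0,-0.06,0],[0,0,0,-0.06,0]],
  ],
)

```text
time: 28.2
tool_pos: [0.4958, -0.0384, 0.2174]
tool_rot: [-0.001, 0.718, 0.696, -0.001]
contact_force: [2.1, 0.0, -1.1]
gripper_width: 0.268
grasp_force: 59.1
```

move_arm(
  targets=[
    [[0,0,0,-0.06,0],[0,0,0,-0.03,0],[0,0.0554,0.0095,0,0],[0,0.0554,0.0095,0,0],[0,0.0554,0.0095,0,0]],
  ],
)

```text
time: 28.62
tool_pos: [0.5176, 0.0613, 0.2733]
tool_rot: [0.001, 0.718, 0.696, 0.001]
contact_force: [0.0, 0.4, -0.3]
gripper_width: 0.271
grasp_force: 59.2
```

move_arm(
  targets=[
    [[0,0.0554,0.0095,0,0],[0,0.0554,0.0095,0,0],[0,0.0554,0.0095,0,0],[0,0.0554,0.0095,0,0],[0,0.0554,0.0095,0,0]],
  ],
)

```text
time: 29.03
tool_pos: [0.5508, 0.2277, 0.2723]
tool_rot: [0.0, 0.718, 0.696, 0.001]
contact_force: [0.2, -0.1, -1.5]
gripper_width: 0.275
grasp_force: 59.2
```

move_arm(
  targets=[
    [[0,0,0,0,0],[0,0,0,0,0],[0,0,0,0,0]],
  ],
)

```text
time: 29.28
tool_pos: [0.5505, 0.2258, 0.2716]
tool_rot: [0.0, 0.718, 0.696, 0.0]
contact_force: [0.2, 1.5, -1.1]
gripper_width: 0.269
grasp_force: 59.2
```

```bash
sed -i 's/>110)/>80)/' see.py; python3 see.py w15 .5513 .2258 .127; python3 -c "
from h import *;print(state()['gripper_width'],state()['grasp_force'])"
```

```text
pos [0.5505 0.2258 0.2716] yaw 88.29 units [1.00e-04 1.10e-03 2.41e-01] turn -0.001 n 3.4679549809698034
(323, 265, 30) world [0.5472 0.1489] case [ 12. 183.]
(242, 119, 16) world [0.4832 0.2879] case [-56. 320.]
(324, 114, 15) world [0.5526 0.2896] case [ 13. 324.]
(238, 35, 17) world [0.4869 0.3522] case [-55. 385.]
(312, 31, 17) world [0.5445 0.3533] case [  3. 388.]
0.2778695427833273 59.18639659881592
```

All four placed caps are where expected. I lower the last bottle and go above the handle.

move_arm(
  targets=[
    [[0,0,0.001,0.06,0],[0,0,0,0.06,0],[0,0,0,0.06,0],[0,0,0,0.04,0],[0,0,0,0.013,0]],
  ],
)

```text
time: 29.75
tool_pos: [0.548, 0.2236, 0.126]
tool_rot: [-0.002, 0.718, 0.696, -0.004]
contact_force: [-0.8, 0.6, -1.3]
gripper_width: 0.278
grasp_force: 59.2
```

move_arm(
  targets=[
    [[0,0,0,0.006,0],[0,0,0,0,0],[0,0,0,0,0],[0,0,0,0,0],[44,0,0,0,0]],
  ],
)

```text
time: 30.17
tool_pos: [0.5523, 0.2261, 0.1299]
tool_rot: [0.001, 0.718, 0.696, 0.002]
contact_force: [0.5, -1.5, -0.2]
gripper_width: 0.4
grasp_force: 0.0
```

move_arm(
  targets=[
    [[44,0,0,0,0],[44,0,0,0,0],[44,0,0,-0.03,0],[44,0,0,-0.06,0],[44,0,0,-0.06,0]],
  ],
)

```text
time: 30.58
tool_pos: [0.5498, 0.2255, 0.2169]
tool_rot: [-0.001, 0.718, 0.696, -0.002]
contact_force: [0.3, 0.5, 0.9]
gripper_width: 0.435
grasp_force: 0.0
```

move_arm(
  targets=[
    [[40,0,0,-0.06,0],[40,0,0,-0.06,0],[40,0,0,-0.06,0],[40,0,0,-0.04,0],[40,0,0,0,0]],
  ],
)

```text
time: 31.0
tool_pos: [0.5531, 0.2265, 0.3585]
tool_rot: [0.003, 0.718, 0.696, 0.006]
contact_force: [0.1, 0.3, -0.0]
gripper_width: 0.401
grasp_force: 0.0
```

```bash
python3 see.py w16 .673 .0176 .2527
```

```text
pos [0.5531 0.2265 0.3585] yaw 88.28 units [-0.3426  0.2079  0.1777] turn -0.003 n 4.929720220530597
(321, 171, 11) world [0.5527 0.2255] case [ 15. 260.]
(256, 116, 12) world [0.4838 0.2883] case [-56. 321.]
(319, 113, 11) world [0.5526 0.2896] case [ 13. 324.]
(254, 53, 13) world [0.4871 0.3519] case [-54. 384.]
(309, 50, 13) world [0.5446 0.353 ] case [  3. 387.]
```

move_arm(
  targets=[
    [[40,-0.0487,0.0304,0,0],[40,-0.0487,0.0304,0,0],[40,-0.0487,0.0304,0,0],[40,-0.0487,0.0304,0,0],[40,-0.0487,0.0304,0,0]],
  ],
)

```text
time: 31.47
tool_pos: [0.6378, 0.0757, 0.3475]
tool_rot: [-0.001, 0.718, 0.696, -0.001]
contact_force: [0.2, 0.3, -0.6]
gripper_width: 0.397
grasp_force: 0.0
```

move_arm(
  targets=[
    [[40,-0.0487,0.0304,0,0],[40,-0.0487,0.0304,0,0],[40,0,0,0,0],[40,0,0,0,0],[40,0,0,0,0]],
  ],
)

```text
time: 31.88
tool_pos: [0.672, 0.0177, 0.3479]
tool_rot: [-0.001, 0.718, 0.696, -0.001]
contact_force: [-0.8, 0.1, 0.6]
gripper_width: 0.399
grasp_force: 0.0
```

```bash
python3 - <<'E'
from h import *
go([.673,.0176,.2527],88.3)
c,im=snap('wrist','w17')
# dark bar column near predicted, at rows of bar
p=proj(c,[[.673,.0176,.2467],[.674,.06,.2467],[.672,-.025,.2467]]).round(0);print(p)
g=cv2.cvtColor(im,cv2.COLOR_BGR2GRAY)
for r in np.linspace(p[1][1]+5,p[0][1]+10,4).astype(int): print(r,[(x,int(g[r,x])) for x in range(285,366,5)])
E
```

```text
pos [0.672  0.0177 0.3479] yaw 88.26 units [-0.0002  0.0022  0.1587] turn -0.007 n 2.283274592604983
[[326. 212.]
 [326. 152.]
 [327. 267.]]
157 [(285, 116), (290, 117), (295, 116), (300, 116), (305, 116), (310, 115), (315, 70), (320, 73), (325, 59), (330, 45), (335, 45), (340, 108), (345, 145), (350, 143), (355, 142), (360, 144), (365, 147)]
178 [(285, 70), (290, 85), (295, 122), (300, 88), (305, 89), (310, 86), (315, 88), (320, 82), (325, 58), (330, 46), (335, 49), (340, 112), (345, 140), (350, 140), (355, 143), (360, 146), (365, 149)]
200 [(285, 89), (290, 87), (295, 134), (300, 87), (305, 88), (310, 89), (315, 89), (320, 76), (325, 58), (330, 50), (335, 52), (340, 181), (345, 213), (350, 221), (355, 219), (360, 220), (365, 221)]
222 [(285, 132), (290, 133), (295, 131), (300, 133), (305, 132), (310, 134), (315, 90), (320, 88), (325, 60), (330, 55), (335, 53), (340, 221), (345, 221), (350, 220), (355, 220), (360, 221), (365, 222)]
```

All five bottles stand in the tray. The bar is at px 330, about 2 mm beyond the predicted spot. I grip it and close the lid.

move_arm(
  targets=[
    [[40,0,0.004,0.054,0],[40,0,0,0.054,0],[40,0,0,0.051,0],[40,0,0,0,0],[0,0,0,0,0]],
  ],
)

```text
time: 32.35
tool_pos: [0.6733, 0.0187, 0.2519]
tool_rot: [-0.002, 0.717, 0.697, -0.002]
contact_force: [0.6, -0.1, 0.5]
gripper_width: 0.271
grasp_force: 0.0
```

move_arm(
  targets=[
    [[0,0,0,0,0],[0,0,0,0,0],[0,0,0,0,0],[0,0,0,0,0],[0,0,0,0,0]],
  ],
)

```text
time: 32.77
tool_pos: [0.6757, 0.0182, 0.2567]
tool_rot: [0.001, 0.718, 0.696, 0.002]
contact_force: [0.4, 5.0, 2.1]
gripper_width: 0.092
grasp_force: 59.0
```

move_arm(
  targets=[
    [[0,0,-0.035,-0.012,0],[0,0,-0.036,-0.008,0],[0,0,-0.037,-0.0035,0],[0,0,-0.037,0.001,0],[0,0,-0.0365,0.005,0]],
  ],
)

```text
time: 33.18
tool_pos: [0.5681, 0.0213, 0.2695]
tool_rot: [0.004, 0.718, 0.696, 0.004]
contact_force: [3.4, 3.6, 3.5]
gripper_width: 0.085
grasp_force: 61.3
```

move_arm(
  targets=[
    [[0,0,-0.0355,0.0095,0],[0,0,-0.0345,0.0135,0],[0,0,-0.0325,0.0175,0],[0,0,-0.03,0.0215,0],[0,0,-0.0275,0.025,0]],
  ],
)

```text
time: 33.6
tool_pos: [0.4712, 0.0242, 0.2156]
tool_rot: [0.002, 0.718, 0.696, 0.003]
contact_force: [6.6, 6.0, -1.9]
gripper_width: 0.088
grasp_force: 64.9
```

move_arm(
  targets=[
    [[0,0,-0.0245,0.028,0],[0,0,-0.021,0.0305,0],[0,0,-0.017,0.033,0],[0,0,-0.013,0.0345,0],[0,0,0,0,0]],
  ],
)

```text
time: 34.02
tool_pos: [0.4235, 0.0256, 0.1341]
tool_rot: [-0.0, 0.718, 0.696, 0.001]
contact_force: [5.2, 3.6, -5.9]
gripper_width: 0.092
grasp_force: 67.2
```

```bash
python3 -c "
from h import *
go([.419,.025,.1165],88.3);s=state();print(s['contact_force'],s['gripper_width'])"
```

```text
pos [0.4235 0.0256 0.1341] yaw 88.25 units [-0.0013 -0.0076  0.0292] turn -0.008 n 0.4207731256128877
[ 5.18417907  3.59818374 -5.94644073] 0.09235033470645879
```

move_arm(
  targets=[
    [[0,0,-0.005,0.018,0],[0,0,-0.002,0.012,0],[0,0,0,0.004,0],[0,0,0,0,0],[0,0,0,0,0]],
  ],
)

```text
time: 34.43
tool_pos: [0.4194, 0.0257, 0.1161]
tool_rot: [-0.002, 0.718, 0.696, -0.0]
contact_force: [-3.6, 4.8, -0.9]
gripper_width: 0.091
grasp_force: 67.6
```

move_arm(
  targets=[
    [[0,0,0,0.004,0],[0,0,0,0.003,0],[0,0,0,0,0],[0,0,0,0,0]],
  ],
)

```text
time: 34.77
tool_pos: [0.4194, 0.0257, 0.115]
tool_rot: [-0.003, 0.718, 0.696, -0.001]
contact_force: [-16.6, 5.5, 19.4]
gripper_width: 0.086
grasp_force: 69.8
```

The lid is shut: 19 N of reaction when pressed. I release, rise and look at the knob.

move_arm(
  targets=[
    [[0,0,0,-0.007,0],[0,0,0,0,0],[40,0,0,0,0],[40,0,0,0,0],[40,0,0,0,0]],
  ],
)

```text
time: 35.18
tool_pos: [0.4212, 0.0246, 0.1173]
tool_rot: [0.001, 0.718, 0.696, 0.0]
contact_force: [0.3, 0.5, 0.4]
gripper_width: 0.401
grasp_force: 0.0
```

move_arm(
  targets=[
    [[40,0,0,-0.03,0],[40,0,0,-0.06,0],[40,0,0,-0.06,0],[40,0,0,-0.06,0],[40,0,0,-0.03,0]],
  ],
)

```text
time: 35.6
tool_pos: [0.4224, 0.0246, 0.2663]
tool_rot: [0.003, 0.718, 0.696, 0.002]
contact_force: [0.1, 0.1, -0.5]
gripper_width: 0.401
grasp_force: 0.0
```

```bash
python3 -c "
from h import *
go([.527,-.138,.26],88.3);s=state();print(s['joint_pos'].round(3),s['contact_force'],s['gripper_width'])
c,im=snap('wrist','w18');g=cv2.cvtColor(im,cv2.COLOR_BGR2GRAY)
b=plane(c,[[100,100]],.1)
print('bar pred',proj(c,[[.419,.025,.109],[.4205,.07,.109]]).round(0));p=proj(c,[[.4205,.07,.109]])[0].astype(int)
print([(x,int(g[p[1],x])) for x in range(p[0]-24,p[0]+25,4)])
"
```

```text
pos [0.4224 0.0246 0.2663] yaw 88.24 units [-0.2654  0.1825  0.0123] turn -0.01 n 3.8194240225492244
[-1.180e-01 -4.760e-01  2.048e+00 -1.000e-03  1.562e+00 -8.700e-02] [ 0.1475227   0.11768839 -0.5173896 ] 0.4013600095420787
bar pred [[319. 191.]
 [319. 138.]]
[(294, 186), (298, 185), (302, 183), (306, 168), (310, 163), (314, 49), (318, 43), (322, 44), (326, 97), (330, 96), (334, 98), (338, 101), (342, 100)]
```

move_arm(
  targets=[
    [[55,-0.0442,0.0304,0,0],[55,-0.0442,0.0304,0,0],[55,-0.0442,0.0304,0,0],[55,-0.0442,0.0304,0,0],[55,-0.0442,0.0304,0,0]],
  ],
)

```text
time: 36.07
tool_pos: [0.5085, -0.112, 0.2605]
tool_rot: [0.001, 0.718, 0.696, -0.0]
contact_force: [0.5, 0.3, 0.3]
gripper_width: 0.55
grasp_force: 0.0
```

move_arm(
  targets=[
    [[55,-0.0442,0.0304,0,0],[55,0,0,0,0],[55,0,0,0,0],[55,0,0,0,0]],
  ],
)

```text
time: 36.4
tool_pos: [0.5249, -0.1372, 0.2601]
tool_rot: [-0.0, 0.718, 0.696, -0.0]
contact_force: [0.3, 0.5, -0.5]
gripper_width: 0.552
grasp_force: 0.0
```

```bash
python3 - <<'E'
from h import *
go([.527,-.138,.133],88.3)
c,im=snap('wrist','w19');g=cv2.cvtColor(im,cv2.COLOR_BGR2GRAY)
p=proj(c,[[.527,-.138,.128]])[0];print(p)
x0,y0=int(p[0])-60,int(p[1])-50
k=g[y0:y0+100,x0:x0+120]
for b in blobs(k<75,200):
    (x,y),r=cv2.minEnclosingCircle(b);M=cv2.moments(b);q=[x0+M['m10']/M['m00'],y0+M['m01']/M['m00']]
    print((x0+x,y0+y,r),q,cv2.contourArea(b),plane(c,[[x0+x,y0+y],q],.12).round(4)[:,:2])
E
```

```text
pos [ 0.5249 -0.1372  0.2601] yaw 88.24 units [-0.0013  0.0037  0.2119] turn -0.01 n 3.048839227651915
[327.1713756  200.42807565]
(364.53527069091797, 235.56431579589844, 17.677921295166016) [367.9477911646586, 237.9293172690763] 207.5 [[ 0.5577 -0.1724]
 [ 0.5606 -0.1747]]
(341.0, 193.0, 34.785152435302734) [330.0868848300355, 195.36922881785895] 1314.0 [[ 0.5384 -0.1345]
 [ 0.5295 -0.1362]]
(379.5, 163.0, 14.534542083740234) [379.2550953320184, 162.3300460223537] 253.5 [[ 0.5692 -0.1108]
 [ 0.569  -0.1103]]
```

The knob is at about (327,197) as predicted. I descend and grip it.

move_arm(
  targets=[
    [[55,0,0.0035,0.055,0],[55,0,0,0.06,0],[55,0,0,0.06,0],[55,0,0,0.034,0],[55,0,0,0,0]],
  ],
)

```text
time: 36.87
tool_pos: [0.5232, -0.1347, 0.1292]
tool_rot: [-0.005, 0.717, 0.697, -0.002]
contact_force: [-1.2, 0.9, -0.6]
gripper_width: 0.553
grasp_force: 0.0
```

move_arm(
  targets=[
    [[0,0,0,0,0],[0,0,0,0,0],[0,0,0,0,0],[0,0,0,0,0],[0,0,0,0,0]],
  ],
)

```text
time: 37.28
tool_pos: [0.5274, -0.1368, 0.1364]
tool_rot: [-0.0, 0.718, 0.696, 0.0]
contact_force: [-3.5, 4.3, -0.4]
gripper_width: 0.338
grasp_force: 60.3
```

```bash
python3 -c "
from h import *
go([.527,-.138,.133],88.3);s=state();print(s['joint_pos'].round(3),s['contact_force'],s['ft_torque'],s['gripper_width'],s['grasp_force'])"
```

```text
pos [ 0.5274 -0.1368  0.1364] yaw 88.28 units [-0.0021 -0.0006  0.0056] turn -0.004 n 0.08101803781974223
[-3.910e-01 -3.300e-02  1.906e+00  1.000e-03  1.268e+00 -3.610e-01] [-3.53065107  4.32541635 -0.43377156] [0.74093221 0.63254013 0.06636169] 0.3384203677261698 60.29296696186066
```

move_arm(
  targets=[
    [[0,0,0,0,-1],[0,0,0,0,-1],[0,0,0,0,-1],[0,0,0,0,-1],[0,0,0,0,-1]],
  ],
)

```text
time: 37.7
tool_pos: [0.5268, -0.1369, 0.1364]
tool_rot: [-0.001, 0.511, 0.86, -0.0]
contact_force: [-6.3, 4.3, 3.0]
gripper_width: 0.336
grasp_force: 60.7
```

```bash
python3 -c "
from h import *
s=state();print(yaw(s),s['tool_pos'],s['contact_force'],s['ft_torque'],s['gripper_width'])"
```

```text
118.56471608441728 [ 0.52679979 -0.13690815  0.13637353] [-6.31791813  4.2541042   2.95368058] [ 0.67065851  1.1330979  -0.0715178 ] 0.3360773242992806
```

move_arm(
  targets=[
    [[0,0,0,0,-1],[0,0,0,0,-1],[0,0,0,0,-1],[0,0,0,0,-1],[0,0,0,0,-1]],
  ],
)

```text
time: 38.12
tool_pos: [0.5264, -0.1373, 0.1363]
tool_rot: [-0.001, 0.271, 0.963, -0.0]
contact_force: [-8.8, 2.5, 2.9]
gripper_width: 0.332
grasp_force: 60.8
```

move_arm(
  targets=[
    [[0,0,0,0,-1],[0,0,0,0,-1],[0,0,0,0,-1],[0,0,0,0,-1],[0,0,0,0,-1]],
  ],
)

```text
time: 38.53
tool_pos: [0.5261, -0.1379, 0.1363]
tool_rot: [-0.002, 0.013, 1.0, -0.001]
contact_force: [-9.5, 0.2, 2.8]
gripper_width: 0.334
grasp_force: 60.8
```

move_arm(
  targets=[
    [[0,0,0,0,-1],[0,0,0,0,-1],[0,0,0,0,-1],[0,0,0,0,-1],[0,0,0,0,0]],
  ],
)

```text
time: 38.95
tool_pos: [0.5262, -0.1384, 0.1364]
tool_rot: [-0.002, -0.195, 0.981, -0.001]
contact_force: [-9.5, -1.6, 2.3]
gripper_width: 0.336
grasp_force: 60.7
```

```bash
python3 -c "
from h import *
s=state();print(yaw(s),s['tool_pos'],s['contact_force'],s['ft_torque'],s['gripper_width'])"
```

```text
-157.53185054599183 [ 0.52622935 -0.13842278  0.13636324] [-9.47985282 -1.57711831  2.32636146] [-0.13283338  1.45727316  0.04466824] 0.3364894673121239
```

move_arm(
  targets=[
    [[0,0,0,0,-0.6],[0,0,0,0,-0.5],[0,0,0,0,-0.5],[0,0,0,0,0]],
  ],
)

```text
time: 39.28
tool_pos: [0.5263, -0.1386, 0.1364]
tool_rot: [-0.002, -0.275, 0.961, -0.001]
contact_force: [-9.2, -2.1, 2.1]
gripper_width: 0.336
grasp_force: 60.7
```

```bash
python3 -c "
from h import *
s=state();print(yaw(s),s['contact_force'],s['ft_torque'],s['gripper_width'])"
```

```text
-148.06475270539687 [-9.15055107 -2.06036755  2.05533832] [-0.20420403  1.34697126 -0.05883745] 0.3358472655893099
```

move_arm(
  targets=[
    [[0,0,0,0,-0.4],[0,0,0,0,-0.4],[0,0,0,0,0]],
  ],
)

```text
time: 39.53
tool_pos: [0.5275, -0.1379, 0.1364]
tool_rot: [0.0, -0.315, 0.949, -0.001]
contact_force: [-4.3, 1.2, 1.0]
gripper_width: 0.338
grasp_force: 60.6
```

```bash
python3 -c "
from h import *
s=state();print(yaw(s),s['contact_force'],s['ft_torque'],s['gripper_width'])"
```

```text
-143.31166565401614 [-4.34756492  1.19390527  1.01704315] [0.206417   0.64939013 0.07049485] 0.3381681008297421
```

move_arm(
  targets=[
    [[0,0,0,0,-0.5],[0,0,0,0,-0.5],[0,0,0,0,0]],
  ],
)

```text
time: 39.78
tool_pos: [0.5284, -0.137, 0.1364]
tool_rot: [0.002, -0.364, 0.932, -0.0]
contact_force: [0.5, 4.6, 0.4]
gripper_width: 0.334
grasp_force: 60.6
```

```bash
python3 -c "
from h import *
s=state();print(yaw(s),s['tool_pos'],s['contact_force'],s['ft_torque'],s['joint_efforts'][5],s['gripper_width'])"
```

```text
-137.3507417447047 [ 0.52841002 -0.13698178  0.13642402] [0.45566212 4.5869174  0.42859638] [ 0.83636059 -0.05560322  0.01417943] -0.30919005163013935 0.33396877325653235
```

The force pattern changed at about 128° of turn, which suggests the stop. I release, rise and check.

move_arm(
  targets=[
    [[55,0,0,0,0],[55,0,0,0,0],[55,0,0,0,0],[55,0,0,-0.03,0],[55,0,0,-0.06,0]],
  ],
)

```text
time: 40.2
tool_pos: [0.5244, -0.1365, 0.1846]
tool_rot: [-0.004, -0.363, 0.932, 0.003]
contact_force: [-0.5, 0.2, -0.8]
gripper_width: 0.549
grasp_force: 0.0
```

move_arm(
  targets=[
    [[55,0,0,-0.06,0],[55,0,0,-0.06,0],[55,0,0,-0.06,0],[55,0,0,0,0],[55,0,0,0,0]],
  ],
)

```text
time: 40.62
tool_pos: [0.5288, -0.1382, 0.3015]
tool_rot: [0.003, -0.363, 0.932, -0.003]
contact_force: [0.5, -0.8, -0.5]
gripper_width: 0.549
grasp_force: 0.0
```

```bash
python3 - <<'E'
from h import *
c,im=snap('wrist','w20'); np.save('w20.npy',c,allow_pickle=True)
p=proj(c,[[.527,-.138,.104]])[0];print(p, state()['tool_pos'])
x0,y0=int(p[0])-110,max(0,int(p[1])-80)
cr=im[y0:y0+150,x0:x0+200];print(x0,y0)
a=cv2.resize(cr,(800,600),interpolation=cv2.INTER_CUBIC)
a[:190,:304]=cv2.resize(im,(304,190))  # whole view inset
cv2.imwrite('pics/crop20.png',a)
E
```

```text
[325.72159009 180.15400616] [ 0.52781237 -0.137796    0.29858152]
215 100
```

View pics/crop20.png

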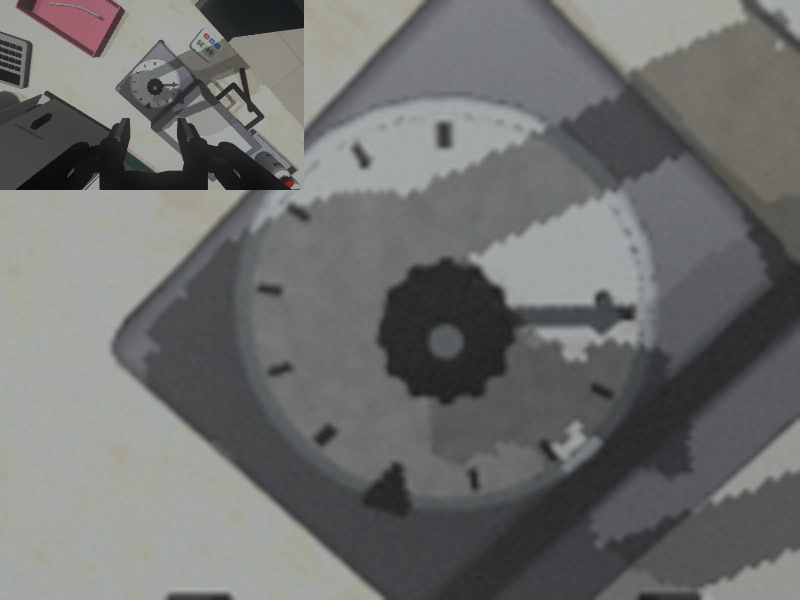

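The pointer lies over the zero mark (pointer 610,313; mark 628,313), and the limit arrowhead is about 108° clockwise of it at (390,493). The lid is shut in the inset. One last numeric check of the bottles, from the top and side cameras.

```bash
python3 - <<'E'
from h import *
for n in('top','side'):
    c,im=snap(n,n+'9');h=cv2.cvtColor(im,cv2.COLOR_BGR2HSV)
    m=((h[...,0]>168)|(h[...,0]<10))&(h[...,1]>110)
    q=proj(c,[[.5513,.2258,.1],[.4815,.2878,.1],[.5495,.2898,.1],[.487,.352,.1],[.5455,.3535,.1]]);print(n,q.round(0).tolist())
    for k in blobs(m,5):
        (x,y),r=cv2.minEnclosingCircle(k)
        if np.linalg.norm(q-[x,y],axis=1).min()<15:print((round(x),round(y)),cv2.contourArea(k),plane(c,[[x,y]],.102)[0].round(3)[:2])
E
```

```text
top [[253.0, 184.0], [237.0, 203.0], [236.0, 185.0], [219.0, 202.0], [219.0, 187.0]]
(236, 202) 15.0 [0.485 0.289]
(219, 202) 18.0 [0.49  0.353]
(218, 186) 16.5 [0.548 0.355]
(253, 183) 15.0 [0.555 0.227]
(236, 184) 18.5 [0.555 0.291]
side [[269.0, 193.0], [249.0, 198.0], [256.0, 191.0], [237.0, 195.0], [244.0, 190.0]]
(250, 198) 14.0 [0.483 0.288]
(237, 194) 11.0 [0.491 0.355]
(268, 192) 16.0 [0.556 0.229]
(256, 190) 11.0 [0.556 0.294]
(243, 189) 11.5 [0.545 0.355]
```

All five caps are at their places and at full height in both views, so I hand the job in.

```bash
python3 -c "
from plant import job;print(job.job_done())"
```

```text
the job is handed in; nothing more can be done
None
```

I handed the job in: the pointer had gone past the limit mark, so all five bottles stand upright in the steel tray, the lid is shut and the pointer is back at its zero stop; no verdict came back.

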